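# Pack, gauge and lock a chocolate gift drum

## Task

Pack the red gift drum for the shop window: turn its lock ring fully open, to the green mark, then lay every gold bar inside and put the lid on so that it sits flat and home. Then swing the height gauge over the lid and press its sprung foot down onto the lid for about a second to check the height, and only after that turn the lock ring until its blue lug lines up with the black locked mark. Finish with the gauge's foot let up and its arm swung back aside to where it was parked, and leave the jar, the mug and the green gift box alone.

Things in the scene. Friction and masses are not known exactly. Their poses are not given: they have to be found in the camera images.
- drum: Fixed station: round white base plate (radius 138 mm, 10 mm thick) with a red open-topped drum at its centre (inner radius 72, outer 76; inner floor 13, rim 75 mm above the counter), lock ring round its mouth, gauge post at far left (x +90, y +100 mm in this frame). Origin on the drum's axis at counter level, z up; turned about z by up to 0.25 rad.
- drum_rim (a point): Centre of the drum's mouth, on its axis at rim height (75 mm above the counter); axes as drum.
- lock_ring (a joint): Captive brass lock ring round the drum's mouth (outer radius 89, top 80 mm above the counter), turning on the drum's axis, rad: 0 = lug at the black locked mark, 1.1 = lug at the green open mark; grows clockwise seen from above. Stops at -0.25 and 1.15, so it can be turned past either mark. Needs 2.5 N at the lug; stays where left.
- ring_lug (a point): Middle of the top of the ring's blue lug, 100 mm from the drum's axis, 117 mm above the counter. The lug is an upright radial fin: 12 mm thick along the direction of turning, 25 mm radially (87 to 112 mm from the axis), standing 37 mm above the ring's top; pinch it across its thickness from above.
- locked_mark (a point): Black locked mark on the base plate's rim (126 mm from the axis): the lug stands on the same radius when locked. It lies at 205 degrees about the drum's z (counter-clockwise from the drum's x axis).
- open_mark (a point): Green open mark on the base plate's rim, 1.1 rad clockwise (from above) of the black mark: the lug stands on the same radius when fully open.
- gauge_arm (a joint): Swing arm of the height gauge (underside 146, top 160 mm above the counter), turning on the post's vertical axis, rad: 0 = foot over the lid (42 mm from the drum's axis, clear of the lid's knob); grows clockwise seen from above as it swings aside; parked aside at 1.4 or more; stops at -0.05 and 1.9. Needs 1.5 N at the foot's knob; stays where left.
- gauge_pivot (a point): Point on the gauge post's axis (the swing arm's hinge), 152 mm above the counter, axes as drum. The foot's axis is 92 mm from it, at (-60, -70) mm in the drum's frame when gauge_arm reads 0.
- gauge_foot (a joint): Sprung foot of the gauge, sliding down at the arm's end, m: 0 = fully up (foot's underside 118 mm above the counter), grows as it is pressed down, to at most 0.045. A spring (3 N, rising to 6 N at 35 mm) lifts it again when let go. Pressed onto a lid that sits home it reads 0.035.
- gauge_knob (a point): Middle of the top of the foot's upright black knob (round, 28 mm diameter, 32 mm tall), 238 mm above the counter when the foot is up; it moves with the foot. Pinch it from above to swing the arm and press the foot.
- foot_tip (a point): Centre of the underside of the gauge foot (rubber pad, 20 mm diameter).
- lid: Loose red drum lid, 0.25 kg: plug of radius 60 mm and 10 mm height, above it a flange of radius 74 mm and 8 mm thickness, and a brass knob. Origin at the centre of the plug's underside, z up out of the knob. At home the flange lies on the drum's rim (origin 65, flange top 83 mm above the counter).
- lid_knob (a point): Middle of the top of the lid's upright round brass knob (30 mm diameter, 30 mm tall), 48 mm above the lid's origin.
- board: Fixed green packing board, 320 (x) x 260 (y) x 15 mm thick, on which the bars lie at the start; origin at the centre of its underside.
- jar: Bystander: glass jar, 70 mm diameter, 100 mm tall; origin at its underside.
- cup: Bystander: white mug, 72 mm diameter, 75 mm tall; origin at its underside.
- giftbox: Bystander: green gift box 120 x 170 x 40 mm; origin at its underside.
- bar0: Gold boxed chocolate bar with a red band, 88 (x) x 34 (y) x 24 (z) mm, 90 g, starting on the green board; origin at the centre of its underside. There are two to four; the others are absent (None).
- bar1: Gold boxed chocolate bar with a red band, 88 (x) x 34 (y) x 24 (z) mm, 90 g, starting on the green board; origin at the centre of its underside. There are two to four; the others are absent (None).
- bar2: Gold boxed chocolate bar with a red band, 88 (x) x 34 (y) x 24 (z) mm, 90 g, starting on the green board; origin at the centre of its underside. There are two to four; the others are absent (None).
- bar3: Gold boxed chocolate bar with a red band, 88 (x) x 34 (y) x 24 (z) mm, 90 g, starting on the green board; origin at the centre of its underside. There are two to four; the others are absent (None).
Mind the look-alikes: they are no part of the job. Leave any orange look-alike of the bar0 alone.

How it is judged:
By the outcome, as a careful person would: the job done as asked, in the order asked, and still so for the second after the job is handed in, with the robot touching nothing.
Of bar0, bar1, bar2, bar3 only 2 to 4 are there at a start; the rules pass over those that are not, and their reading is None.
At some moment in a run one of bar0, bar1, bar2, bar3 may be knocked a few centimetres aside while the robot is not near it.
Once in a run the grip may slacken for a moment while it holds something.
It also fails if it takes over 210 s, if anything falls off the work surface, if the arm or the gripper's body presses on something with over 40 N, if the wrist force passes 120 N, or if a joint passes its speed limit or range.

## Robot

A 6-joint arm with a two-finger parallel gripper is mounted at the origin on the work surface. World frame = base frame: x ahead of the robot, y to its left, z up, the work surface at z = 0. Lengths are in mm, angles in rad, forces in N, time in s.
With the tool pointing down it reaches from about 350 to 875 mm from the base axis. Payload 4.2 kg.
Tool frame: the origin (TCP) lies on the mounting face of the last link; the fingertips stand 173 mm ahead of it and the grasp point (between the pads) lies 155 mm ahead of it; z points along the fingers, y is the direction in which the jaws open and shut (so a half turn about z gives the same grasp; the last joint's range is limited). The gripper opens to 85 mm and grips with 20 to 120 N. Pads are 22 mm wide; open, the fingers measure 114 mm over their backs; the gripper's body (76 mm by 85 mm) begins 54 mm behind the grasp point. The pads swing forward as they close: fully open they stand 13 mm farther back than shut.
Start: joints at [1.502, 0.385, 0.008, 0, -1.194, -0.259], TCP at [201.193, 591.711, 404.712] pointing down, gripper open.
Joint ranges: [-3.14, 3.14], [-1.21, 2.06], [-1.07, 1.41], [-3.16, 2.05], [-2.99, -0.16], [-3.1, 3.1]. Speed limits (rad/s): [2.79, 2.79, 3.14, 3.14, 3.14, 3.14].

## Interface

Orientations are given as a unit quaternion [x, y, z, w].
In Python, from bench import arm gives the robot as it stands. The module is installed in compiled form; this text tells all that it offers.
- The arm moves only by the tool play_rows, never from a script. Its argument "moves" is a list of rows, each a list of 3 entries, a list of its own where there are three numbers: the shift along the world's x, y, z in units of 30 cm (1.0 is 30 cm), then the turn about the world's z in units of 30 degrees (1.0 is 30 degrees), then the gripper's target within -1 to 1 (shut at 1, half-way at 0, fully open at -1). In form: [[[x, y, z], turn, jaw], ...]. A call has 1 to 12 rows; each row is the pose to reach, as a shift and turn from the pose measured when the call began; what a row does not reach only later rows make up. A row lasts 1/8 s, in which the tool goes at most 62.5 mm and 10.7 degrees, less where a joint would pass 70% of its speed; a pose out of reach is approached as far as the arm can. A call with a number of a shift or a turn outside -1 to 1 is refused whole. A call with a gripper value outside its range is refused whole. The fingers move at their own pace and stop on an object; the grip force is fixed at half the most. Time passes only in rows, so rows that repeat a pose let the fingers close. It gives the time, the measured TCP pose, the force and the opening at its end, in the units of the state.
- arm.read_state(): the state, without advancing time (a new reading comes with each control period).
- arm.get_image(name): name is "scene" or "top"; returns a dict with "pixels" (420x560x3 uint8, red, green, blue), "vfov" (degrees; the focal length in pixels is half the picture's height over the tangent of half this angle, whatever the lens; pixels are square), "cx", "cy" (the principal point, pixels), "xyz" and "rotation" of the camera in the world. Camera axes: x right, y up, looking along -z (the intrinsics and any distortion apply to the point x, -y, -z); pixel columns grow to the right and rows downward; lengths in mm; the calibration is good to about 2 mm. A picture is of the moment at which its call begins. There is no depth.
- arm.job_done(): hands the job in, once; it reports no verdict.
Trained networks look in a picture, given as the dict that the camera call returned (one of the last four; its "shot" number tells which), for a name from the list of things; names that differ only in an ending like _2 or _b are one class to them, and where a whole thing is asked for, a point or a joint stands for the part that bears it (a point fixed in the world has none). Each returns a list of dicts, best first, with "conf" (0 to 1); they miss things now and then, are a little off and sometimes report something else, mostly with a low value. They report only what shows in the picture. A call takes as long as a camera call. They do not tell look-alikes from the thing itself.
- arm.look_for(name, picture): "centre" ([x, y, z] in mm, in world coordinates, good to about 4 mm: the middle of the surface that is visible of it).
The state is a dict: "clock": time; "joints": joint angles; "joint_vel": joint speeds; "joint_efforts": joint torques, N m; "position": TCP position; "ee_rot": TCP orientation; "contact_force": force on the tool from outside, world axes, zero at the start; "wrist_torque": the same for the moment, N m; "gripper_width": finger opening in mm.
Only numpy, scipy, OpenCV 4.12 (cv2) and the standard library are available. Lean on these libraries where they do the work, as an engineer would, in place of code of your own. Each camera call takes 0.05 s, during which the arm holds its last target.

## Working session

There is one attempt and no reset: what is moved stays moved. The work goes in short steps, Python scripts to look and compute and a tool call to move; the robot and the scene stay as the last step left them, time stands still between calls to the robot, and variables do not carry over. Pictures are saved under pics/ and viewed, and the job is handed in when it is done.

Besides the shell and the picture viewer there is one more tool, called after "Request:" by a JSON object that holds its "method" and its "body". play_rows: Moves the arm, as the interface text tells. Shifts and turns lie within -1 to 1; 1 stands for 30 cm of shift or 30 degrees of turn. Its arguments: {"type":"object","properties":{"moves":{"type":"array"}},"required":["moves"]}

```bash
ls; mkdir -p pics
python3 - <<'E'
from bench import arm
import cv2
s=arm.read_state();print(s)
for n in("scene","top"):
    p=arm.get_image(n);print(n,{k:v for k,v in p.items() if k!="pixels"})
    cv2.imwrite(f"pics/{n}0.png",p["pixels"][:,:,::-1])
    for o in ["drum","lock_ring","ring_lug","gauge_arm","gauge_knob","gauge_foot","lid","lid_knob","board","jar","cup","giftbox","bar0","locked_mark","open_mark"]:
        try: print(o,[(d["conf"],d["centre"]) for d in arm.look_for(o,p)][:6])
        except Exception as e: print(o,e)
print(arm.read_state()["clock"])
E
```

```text
pics
{'clock': 0.0, 'joints': array([ 1.50159721e+00,  3.85555693e-01,  6.60536258e-03, -4.79882949e-04,
       -1.19399815e+00, -2.58603326e-01]), 'joint_vel': array([-0.00116131, -0.00087192, -0.00209377, -0.00124381,  0.00147776,
       -0.00028506]), 'joint_efforts': array([ 1.89476837e-04, -3.92293382e+01,  1.88398182e+01,  4.18614954e+00,
       -4.68139333e-03,  2.02665873e-06]), 'position': array([201.12671455, 591.53216185, 403.61651614]), 'ee_rot': array([ 9.86583193e-01, -1.63255615e-01, -1.20260002e-04,  1.09234396e-03]), 'contact_force': array([-0.19230279,  0.31772715,  0.58396614]), 'wrist_torque': array([-0.07791961, -0.00160901,  0.00557765]), 'gripper_width': 85.59155699544885}
scene {'vfov': 46.04027533010937, 'cx': 287.0492951353482, 'cy': 211.96209142206268, 'xyz': array([1242.39534109, -871.65327699,  991.00130917]), 'rotation': array([0.42166335, 0.16346858, 0.33975426, 0.82464846]), 'shot': 1}
drum [(0.89, [577.4, 4.4, 14.3])]
lock_ring [(0.92, [556.5, -8.8, 79.1])]
ring_lug [(0.77, [559.5, -12.8, 81.0]), (0.61, [462.2, 351.4, 14.4]), (0.38, [580.3, 180.7, 224
[... 1280 characters left out ...]
39.1])]
gauge_foot [(0.57, [466.5, -327.0, 14.0])]
lid [(0.73, [459.8, 358.2, 17.0])]
lid_knob [(0.82, [457.5, 357.3, 16.1])]
board [(0.73, [547.9, 16.9, 14.1]), (0.63, [466.7, -328.3, 17.8]), (0.19, [575.8, 183.3, 240.9])]
jar [(0.71, [733.6, 124.6, 96.3])]
cup [(0.7, [722.1, -212.3, 33.2]), (0.33, [421.5, -250.4, 35.7])]
giftbox [(0.77, [657.1, 399.4, 36.6]), (0.39, [543.8, -0.6, 80.3])]
bar0 [(0.79, [551.9, -355.7, 37.9]), (0.77, [210.3, -306.2, 23.1]), (0.69, [435.4, -374.1, 38.5]), (0.66, [551.1, -265.1, 38.7]), (0.65, [395.3, -555.5, 20.8]), (0.64, [723.4, -348.2, 25.9])]
locked_mark [(0.61, [551.4, 17.4, 14.3])]
open_mark [(0.79, [551.7, 16.4, 12.2]), (0.64, [655.3, 397.7, 39.0])]
1.6
```

View pics/scene0.png

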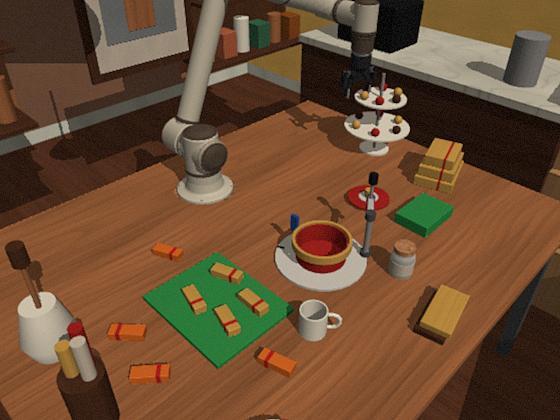

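View pics/top0.png

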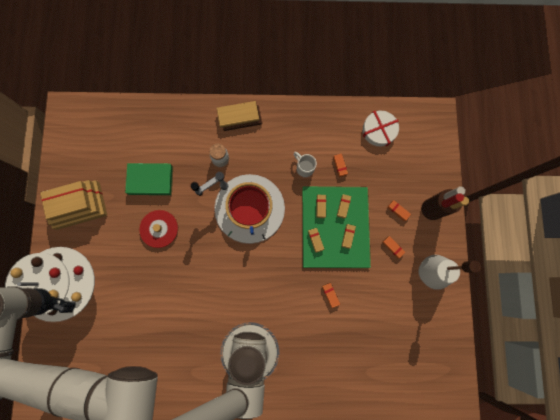

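The pictures show four gold bars on the green board, with orange look-alikes around it. The lid is at top (158,229), the drum at top (248,207), and the gauge is parked with its knob at top (196,188). I'll build a projection helper and zoom in next.

```bash
cat > h.py <<'E'
import numpy as np,cv2
from scipy.spatial.transform import Rotation as R
def cam(p):
    f=210/np.tan(np.radians(p["vfov"]/2)); return f,p["cx"],p["cy"],np.array(p["xyz"]),R.from_quat(p["rotation"]).as_matrix()
def proj(p,X):
    f,cx,cy,c,M=cam(p); q=(np.atleast_2d(X)-c)@M
    return np.c_[cx+f*q[:,0]/-q[:,2], cy-f*q[:,1]/-q[:,2]]
def ray(p,uv,z):
    f,cx,cy,c,M=cam(p); uv=np.atleast_2d(uv)
    d=np.c_[(uv[:,0]-cx)/f,-(uv[:,1]-cy)/f,-np.ones(len(uv))]@M.T
    return c+d*((z-c[2])/d[:,2])[:,None]
def crop(p,u,v,w,h,k,name,lines=[]):
    im=p["pixels"][:,:,::-1].copy()
    c=cv2.resize(im[v:v+h,u:u+w],None,fx=k,fy=k,interpolation=cv2.INTER_CUBIC)
    for L,col in lines:
        q=((L-[u,v]+0.5)*k).astype(int)
        if len(q)==1: cv2.circle(c,tuple(map(int,q[0])),3,col,-1)
        else: cv2.polylines(c,[q.reshape(-1,1,2)],False,col,1)
    cv2.imwrite(name,c)
def circ(c,r,z,n=73):
    a=np.linspace(0,2*np.pi,n);return np.c_[c[0]+r*np.cos(a),c[1]+r*np.sin(a),np.full(n,z)]
E
cat > s1.py <<'E'
from bench import arm
from h import *
import pickle
P={n:arm.get_image(n) for n in("scene","top")}
pickle.dump(P,open("P.pkl","wb"))
E
python3 s1.py
python3 - <<'E'
from h import *;import pickle
P=pickle.load(open("P.pkl","rb"))
d=(550,13)
for n,b in(("scene",(260,160,160,120)),("top",(180,150,120,110))):
    p=P[n]
    L=[(proj(p,circ(d,138,10)),(255,255,0)),(proj(p,circ(d,89,80)),(0,255,0)),(proj(p,circ((0,0),100,0)),(0,255,0))]
    crop(p,*b,5,f"pics/z_{n}.png",L)
print(proj(P["top"],[[0,0,0],[0,0,75]]),proj(P["scene"],[[0,0,0]]))
E
```

```text
[[249.04219559 351.99257632]
 [248.09639592 355.7547285 ]] [[204.76442198 188.13470029]]
```

View pics/z_scene.png

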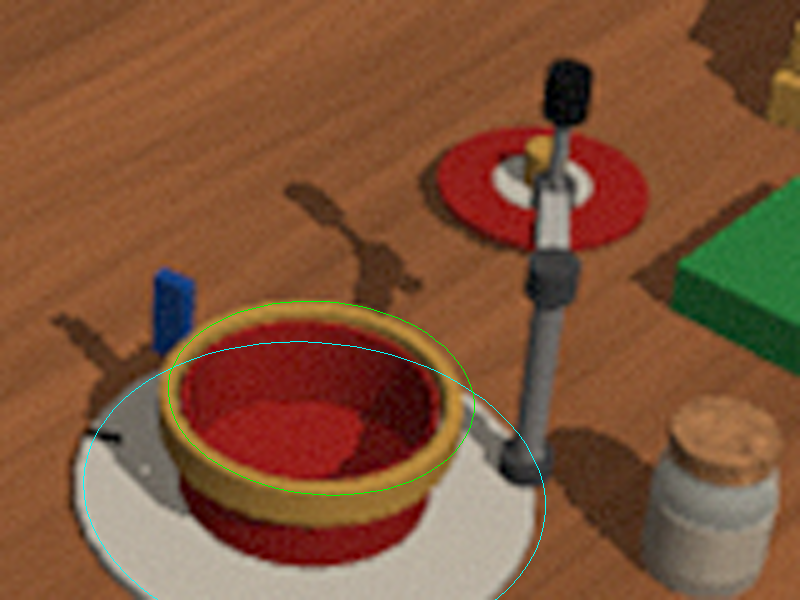

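View pics/z_top.png

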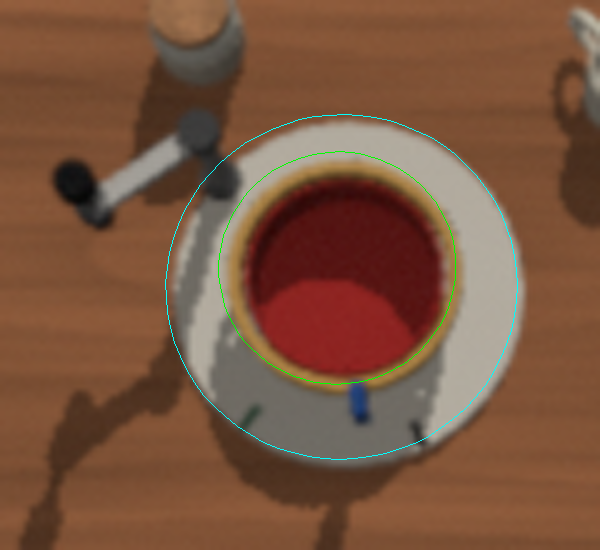

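Run:
```python
from h import *;import pickle
P=pickle.load(open("P.pkl","rb"))
d=(544.5,9)
out=[]
for n,b in(("scene",(265,195,110,100)),("top",(205,160,90,90))):
    p=P[n]
    L=[(proj(p,circ(d,138,10)),(255,255,0)),(proj(p,circ(d,89,80)),(0,255,0)),(proj(p,circ(d,76,80)),(255,0,255))]
    crop(p,*b,6 if n=="top" else 5,f"pics/z2_{n}.png",L)
a=cv2.imread("pics/z2_scene.png");b=cv2.imread("pics/z2_top.png");h=max(a.shape[0],b.shape[0])
a=cv2.copyMakeBorder(a,0,h-a.shape[0],0,0,0);b=cv2.copyMakeBorder(b,0,h-b.shape[0],0,0,0)
o=np.hstack([a,b]);print(o.shape);cv2.imwrite("pics/z2.png",cv2.resize(o,(800,int(800*o.shape[0]/o.shape[1]))))
```

```text
(540, 1090, 3)
```

View pics/z2.png

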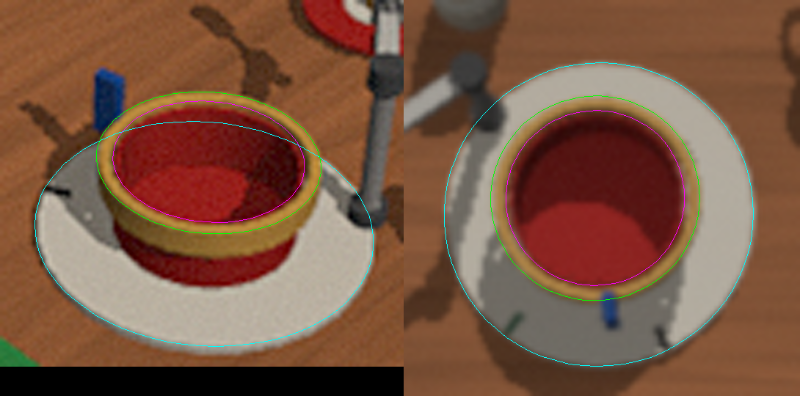

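Run:
```python
from h import *;import pickle
P=pickle.load(open("P.pkl","rb"))
d=np.array([544.5,9])
p=P["top"]
for nm,uv in(("green",(229.1,232.8)),("black",(263.4,236.2))):
    X=ray(p,uv,10)[0,:2]-d; print(nm,X,np.hypot(*X),np.degrees(np.arctan2(X[1],X[0]))%360)
s=P["scene"]
# black tick in scene crop at (57,190)/ (5*.734)
X=ray(s,(265+57/3.67-.5,195+190/3.67-.5),10)[0,:2]-d; print("black sc",np.hypot(*X),np.degrees(np.arctan2(X[1],X[0]))%360)
for n in P:
    im=P[n]["pixels"].astype(int); r,g,b=im[...,0],im[...,1],im[...,2]
    m=((b>90)&(b>1.6*r)&(b>1.5*g)).astype(np.uint8)
    k,l,st,c=cv2.connectedComponentsWithStats(m)
    print(n,[(st[i],c[i]) for i in range(1,k) if st[i][4]>8])
# top blob extreme of lug
for n,b in(("top",(160,170,70,70)),("scene",(340,160,90,110))): crop(P[n],*b,6,f"pics/g_{n}.png")
a=cv2.imread("pics/g_scene.png");b=cv2.imread("pics/g_top.png")
b=cv2.copyMakeBorder(b,0,a.shape[0]-b.shape[0],0,0,0);o=np.hstack([a,b]);print(o.shape);cv2.imwrite("pics/g.png",o[:,:800*2]) if 0 else cv2.imwrite("pics/g.png",cv2.resize(o,None,fx=.8,fy=.8))
```

```text
green [-99.71119058  75.14564878] 124.85667806207096 142.997113073898
black [-112.02507723  -58.18719681] 126.23536667999097 207.44791713830088
black sc 127.73844659671371 204.71351984239962
scene [(array([291, 214,   8,  13,  31], dtype=int32), array([295.61290323, 218.03225806]))]
top [(array([250, 227,   3,   6,  12], dtype=int32), array([251.16666667, 229.33333333]))]
(660, 960, 3)
```

View pics/g.png

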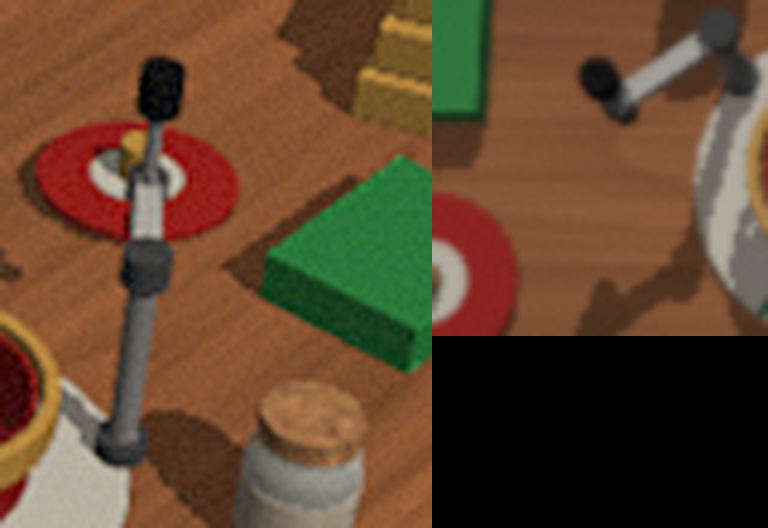

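Run:
```python
from h import *;import pickle
P=pickle.load(open("P.pkl","rb"))
d=np.array([544.5,9]); p=P["top"];s=P["scene"]
print("pivot",ray(p,(219.3,175.7),162),"base",ray(p,(223.2,185.1),20))
k=ray(p,(194.5,185.6),238)[0];print("knob",k)
print("knob sc",ray(s,(340+162/4.8-.5,160+68/4.8-.5),238))
for y in(0,1,2,3):
    c,n=np.cos(np.radians(y)),np.sin(np.radians(y)); pv=d+np.array([[c,-n],[n,c]])@[90,100]
    v=k[:2]-pv; print(y,pv,np.hypot(*v),np.radians(229.4+y)-np.arctan2(v[1],v[0])%(2*np.pi))
# lug angle: draw fins
for n,b in(("top",(225,200,55,55)),("scene",(265,190,60,60))):
    L=[]
    for a,col in((165,(0,255,0)),(172,(255,255,0)),(179,(255,0,255))):
        u=np.array([np.cos(np.radians(a)),np.sin(np.radians(a))]);t=np.array([-u[1],u[0]])
        L.append((proj(P[n],[[*(d+u*r+t*w),117] for r,w in((87,-6),(112,-6),(112,6),(87,6),(87,-6))]),col))
    crop(P[n],*b,7,f"pics/l_{n}.png",L)
cv2.imwrite("pics/l.png",np.hstack([cv2.resize(cv2.imread(f"pics/l_{n}.png"),(390,390)) for n in("top","scene")]))
```

```text
pivot [[631.955617   109.47347672 162.        ]] base [[632.46251173 111.0335706   20.        ]]
knob [576.06034983 182.03729359 238.        ]
knob sc [[577.47104439 186.08196811 238.        ]]
0 [634.5 109. ] 93.53950484053304 1.7581660968531914
1 [632.74105192 110.55548609] 91.22691922401414 1.780021762852817
2 [630.95522476 112.08003741] 88.92392808227984 1.802558929968288
3 [629.1430625  113.57318954] 86.63202599201155 1.8258286463870572
```

View pics/l.png

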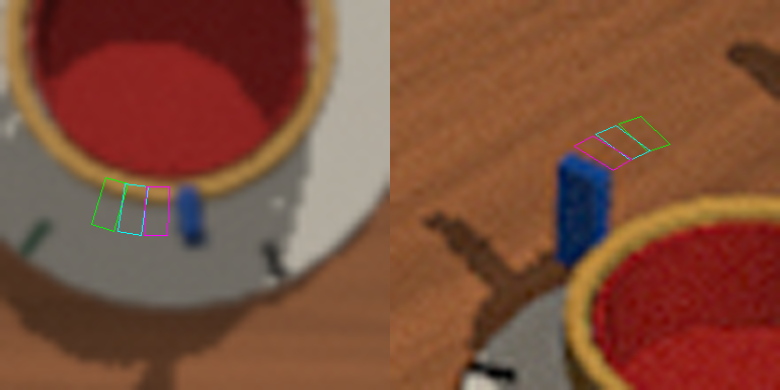

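Request:
{"method": "play_rows", "body": {"moves": [[[0.15,-0.2,0.1],0,-1],[[0.3,-0.4,0.1],0,-1],[[0.4,-0.6,0.1],0,-1],[[0.5,-0.8,0.1],0,-1],[[0.6,-1,0.1],0,-1],[[0.6,-1,0.1],0,-1],[[0.6,-1,0.1],0,-1]]}}

```text
clock: 2.58
position: [381.9, 289.3, 435.2]
ee_rot: [0.986, -0.165, 0.0, -0.0]
contact_force: [-0.8, -0.1, 0.4]
gripper_width: 85.2
```

Request:
{"method": "play_rows", "body": {"moves": [[[0.05,-0.2,0],0.2,-1],[[0.1,-0.4,0],0.4,-1],[[0.15,-0.6,0],0.6,-1],[[0.2,-0.8,-0.1],0.8,-1],[[0.213,-0.987,-0.2],0.93,-1],[[0.213,-0.987,-0.3],0.93,-1],[[0.213,-0.987,-0.38],0.93,-1],[[0.213,-0.987,-0.38],0.93,-1],[[0.213,-0.987,-0.38],0.93,-1]]}}

```text
clock: 3.7
position: [446.5, -6.1, 322.2]
ee_rot: [0.997, 0.078, 0.001, -0.0]
contact_force: [0.9, 0.1, 0.0]
gripper_width: 85.4
```

```bash
python3 s1.py
python3 - <<'E'
from h import *;import pickle
from bench import arm
s=arm.read_state();print(s["position"],s["joints"],s["ee_rot"])
P=pickle.load(open("P.pkl","rb"))
crop(P["scene"],230,120,150,130,5,"pics/a1s.png");crop(P["top"],190,140,120,120,5,"pics/a1t.png")
E
```

```text
[446.32653842  -6.1899051  322.42902469] [ 3.52163848e-01  1.65758826e-01 -5.31911993e-01 -4.07375404e-04
 -8.69986836e-01  1.37519180e+00] [ 9.96946715e-01  7.80689430e-02  1.46867883e-03 -5.74540926e-04]
```

View pics/a1s.png

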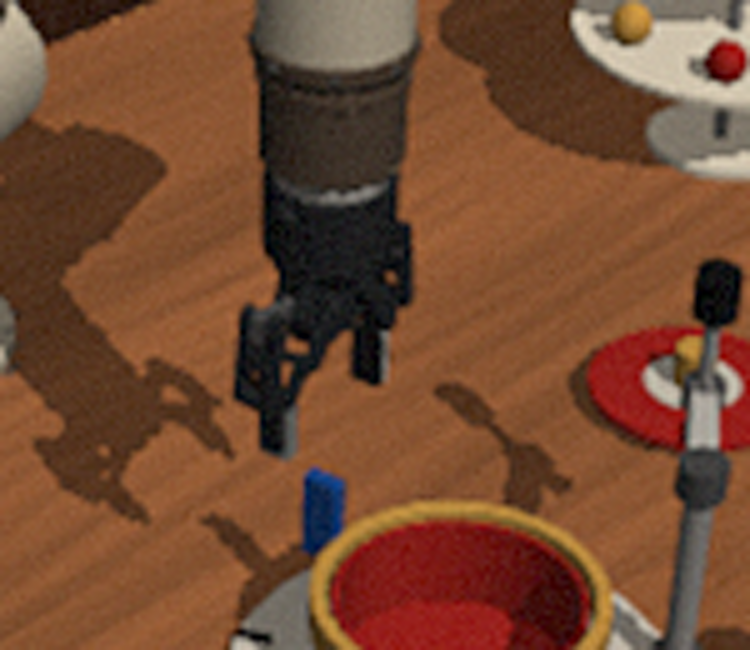

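The gripper (crop 320,340) hovers over the blue lug (crop 323,510), which sits between the fingers. I'll descend and close.

Request:
{"method": "play_rows", "body": {"moves": [[[0,0,-0.1],0,-1],[[0,0,-0.2],0,-1],[[0,0,-0.2],0,-1],[[0,0,-0.2],0,1],[[0,0,-0.2],0,1],[[0,0,-0.2],0,1],[[0,0,-0.2],0,1],[[0,0,-0.2],0,1],[[0,0,-0.2],0,1]]}}

```text
clock: 4.92
position: [446.4, -6.1, 263.0]
ee_rot: [0.997, 0.078, 0.002, -0.001]
contact_force: [-2.4, 0.8, 6.3]
gripper_width: 11.1
```

```bash
cat > arc.py <<'E'
import sys,json
from h import *
# arc.py cx cy  px py  total_deg  n
cx,cy,px,py,t,n=map(float,sys.argv[1:7]); n=int(n)
v=np.array([px-cx,py-cy]); z=float(sys.argv[7]) if len(sys.argv)>7 else 0
for i in range(1,n+1):
    a=np.radians(t*i/n); r=np.array([[np.cos(a),-np.sin(a)],[np.sin(a),np.cos(a)]])@v-v
    print([[round(r[0]/300,3),round(r[1]/300,3),z],round(t*i/n/30,3)])
E
python3 arc.py 544.5 9 446.4 -6.1 -24 8
```

```text
[[np.float64(-0.002), np.float64(0.017), 0], -0.1]
[[np.float64(-0.003), np.float64(0.034), 0], -0.2]
[[np.float64(-0.004), np.float64(0.052), 0], -0.3]
[[np.float64(-0.003), np.float64(0.069), 0], -0.4]
[[np.float64(-0.002), np.float64(0.086), 0], -0.5]
[[np.float64(0.0), np.float64(0.104), 0], -0.6]
[[np.float64(0.004), np.float64(0.121), 0], -0.7]
[[np.float64(0.008), np.float64(0.137), 0], -0.8]
```

Request:
{"method": "play_rows", "body": {"moves": [[[-0.002,0.017,0],-0.1,1],[[-0.003,0.034,0],-0.2,1],[[-0.004,0.052,0],-0.3,1],[[-0.003,0.069,0],-0.4,1],[[-0.002,0.086,0],-0.5,1],[[0,0.104,0],-0.6,1],[[0.004,0.121,0],-0.7,1],[[0.008,0.137,0],-0.8,1],[[0.008,0.137,0],-0.8,1],[[0.008,0.137,0],-0.8,1]]}}

```text
clock: 6.18
position: [448.7, 35.0, 263.1]
ee_rot: [0.991, -0.131, 0.002, -0.0]
contact_force: [-2.0, 2.7, 2.3]
gripper_width: 11.3
```

```bash
python3 s1.py
python3 - <<'E'
from h import *;import pickle
P=pickle.load(open("P.pkl","rb"))
crop(P["scene"],230,120,150,130,5,"pics/a2s.png");crop(P["top"],190,140,120,120,5,"pics/a2t.png")
E
```

```text
(no output)
```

View pics/a2s.png

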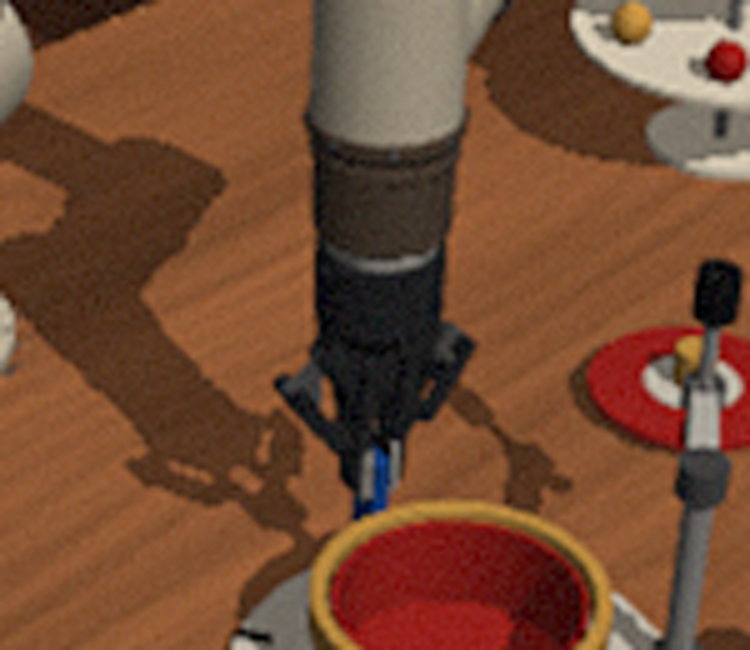

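```bash
python3 arc.py 544.5 9 448.7 35 -22.2 8|sed 's/np.float64//g'
```

```text
[[(0.005), (0.015), 0], -0.092]
[[(0.01), (0.03), 0], -0.185]
[[(0.016), (0.045), 0], -0.277]
[[(0.023), (0.06), 0], -0.37]
[[(0.03), (0.074), 0], -0.463]
[[(0.038), (0.088), 0], -0.555]
[[(0.047), (0.101), 0], -0.648]
[[(0.056), (0.114), 0], -0.74]
```

Request:
{"method": "play_rows", "body": {"moves": [[[0.005,0.015,0],-0.09,1],[[0.01,0.03,0],-0.185,1],[[0.016,0.045,0],-0.28,1],[[0.023,0.06,0],-0.37,1],[[0.03,0.074,0],-0.46,1],[[0.038,0.088,0],-0.555,1],[[0.047,0.101,0],-0.65,1],[[0.056,0.114,0],-0.74,1],[[0.056,0.114,0],-0.74,1],[[0.056,0.114,0],-0.74,1]]}}

```text
clock: 7.52
position: [465.6, 69.4, 263.1]
ee_rot: [0.948, -0.319, 0.002, -0.001]
contact_force: [-1.5, 4.3, 1.1]
gripper_width: 10.9
```

Request:
{"method": "play_rows", "body": {"moves": [[[0,0,0],0,-1],[[0,0,0],0,-1],[[0,0,0],0,-1],[[0,0,0],0,-1],[[0,0,0.2],0,-1],[[0,0,0.4],0,-1],[[0,-0.2,0.5],0,-1],[[0,-0.4,0.5],0,-1],[[0,-0.6,0.5],0,-1],[[0,-0.8,0.5],0,-1],[[0,-0.9,0.5],0,-1],[[0,-0.9,0.5],0,-1]]}}

```text
clock: 9.02
position: [465.3, -202.3, 412.6]
ee_rot: [0.947, -0.321, 0.002, -0.0]
contact_force: [0.5, 0.4, -0.2]
gripper_width: 85.4
```

```bash
cat > bars.py <<'E'
from h import *;import pickle
P=pickle.load(open("P.pkl","rb"))
def bars(p,z=39,lo=(16,)):
    hsv=cv2.cvtColor(p["pixels"],cv2.COLOR_RGB2HSV)
    return hsv
E
python3 s1.py
python3 - <<'E'
from h import *;import pickle
P=pickle.load(open("P.pkl","rb"))
d=np.array([544.5,9])
for n,b in(("top",(205,160,90,90)),("scene",(265,190,110,100))):
    L=[]
    for a,col in((143,(0,255,0)),):
        u=np.array([np.cos(np.radians(a)),np.sin(np.radians(a))]);t=np.array([-u[1],u[0]])
        L.append((proj(P[n],[[*(d+u*r+t*w),117] for r,w in((87,-6),(112,-6),(112,6),(87,6),(87,-6))]),col))
        L.append((proj(P[n],[[*(d+u*r),10] for r in (115,140)]),col))
    crop(P[n],*b,5,f"pics/l_{n}.png",L)
cv2.imwrite("pics/l2.png",np.hstack([cv2.resize(cv2.imread(f"pics/l_{n}.png"),(400,400)) for n in("top","scene")]))
crop(P["top"],290,170,100,110,5,"pics/b_t.png");crop(P["scene"],130,230,170,130,4,"pics/b_s.png")
E
```

```text
(no output)
```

View pics/l2.png

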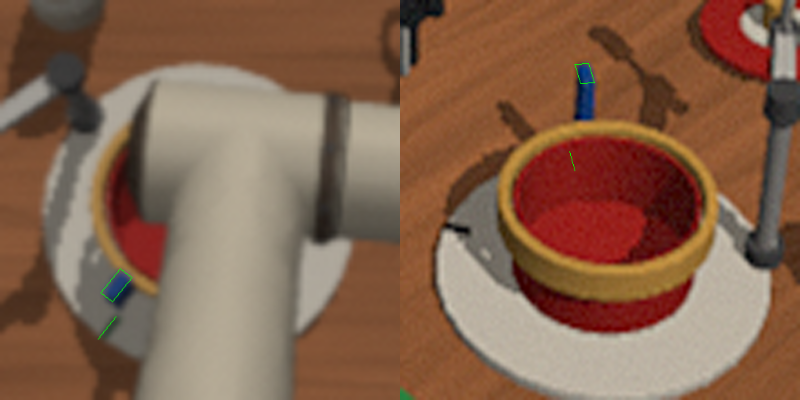

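View pics/b_t.png

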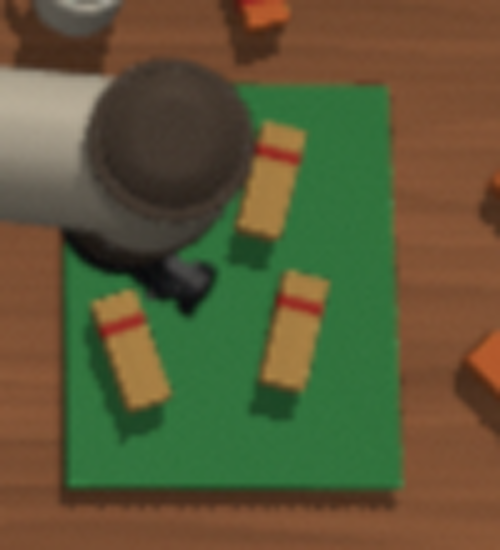

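View pics/b_s.png

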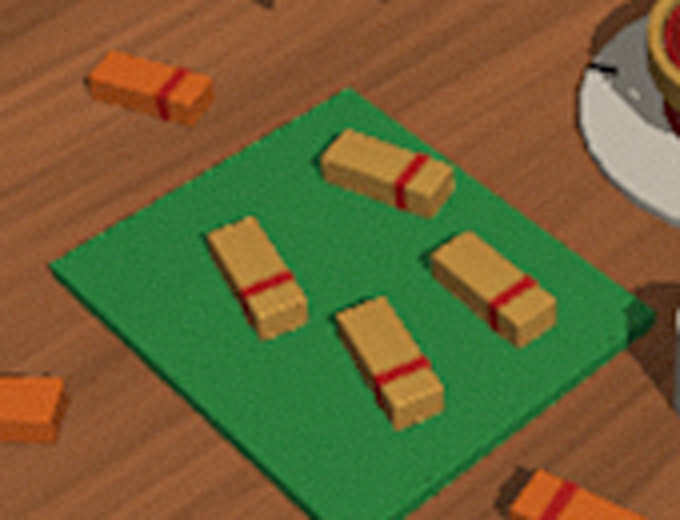

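The lug sits on the green-mark radius (overlay at l2 (115,285)). The four gold bars are on the board. I'll fit their poses with a box-silhouette fit using both cameras.

```bash
cat > bars.py <<'E'
from h import *
from scipy.optimize import minimize
BX=np.array([[x,y,z] for x in(-44,44) for y in(-17,17) for z in(0,24)],float)
def box(x,y,a,z0): 
    c,s=np.cos(a),np.sin(a); B=BX.copy(); B[:,:2]=BX[:,:2]@np.array([[c,s],[-s,c]]); return B+[x,y,z0]
def mask(p): 
    im=p["pixels"].astype(int); r,g,b=im[...,0],im[...,1],im[...,2]
    return ((r>80)&(r>1.15*g)).astype(np.uint8)
def hull(p,q): return cv2.convexHull(proj(p,box(*q)).astype(np.float32)).reshape(-1,2)
K=4
def sil(h,o,w):
    m=np.zeros((w*K,w*K),np.uint8); cv2.fillPoly(m,[np.round(((h-o+.5)*K-.5)*16).astype(np.int32)],1,shift=4)
    return cv2.resize(m.astype(np.float32),(w,w),interpolation=cv2.INTER_AREA)
def fit(pics,q0,z0):
    best=None
    data=[]
    for p in pics:
        u=proj(p,[[*q0[:2],z0+12]])[0]; w=64; o=np.round(u-w/2).astype(int); o=np.maximum(o,0)
        data.append((p,o,w,mask(p)[o[1]:o[1]+w,o[0]:o[0]+w].astype(np.float32)))
    def cost(v):
        c=0
        for p,o,w,m in data:
            h=hull(p,(v[0]*10+q0[0],v[1]*10+q0[1],v[2],z0)); s=sil(h,o,w)
            dil=cv2.dilate(s,np.ones((7,7)))  # only penalise near
            c+=np.sum(np.abs(s-m)*(dil>0))/s.sum()
        return c
    for a in np.radians(np.arange(0,180,15)):
        r=minimize(cost,[0,0,a],method="Nelder-Mead",options=dict(initial_simplex=[[0,0,a],[1,0,a],[0,1,a],[0,0,a+.2]],maxiter=120))
        if best is None or r.fun<best.fun: best=r
    v=best.x; return np.array([v[0]*10+q0[0],v[1]*10+q0[1],np.degrees(v[2])%180]),best.fun
E
python3 - <<'E'
from bars import *;import pickle
P=pickle.load(open("P.pkl","rb"))
for n in P: P[n]["pixels"]=cv2.imread(f"pics/{n}0.png")[:,:,::-1].copy()
pickle.dump(P,open("P0.pkl","wb"))
Q=[]
for q0 in((555,-272),(556,-360),(438,-375),(424,-253)):
    for ps in (["top"],["scene"],["top","scene"]):
        q,f=fit([P[n] for n in ps],q0,15); print(ps,q.round(1),round(f,2))
    Q.append(q)
for n,b,k in(("top",(290,170,100,110),5),("scene",(130,230,170,130),4)):
    L=[(np.vstack([hull(P[n],(q[0],q[1],np.radians(q[2]),15))]*2),(255,0,255)) for q in Q]
    crop(P[n],*b,k,f"pics/f_{n}.png",L)
a,b=[cv2.imread(f"pics/f_{n}.png") for n in("top","scene")]
b=cv2.resize(b,(400,int(b.shape[0]*400/b.shape[1])));a=cv2.resize(a,(400,440));b=cv2.copyMakeBorder(b,0,440-b.shape[0],0,0,0);cv2.imwrite("pics/f.png",np.hstack([a,b]))
E
```

```text
['top'] [ 550.9 -273.2  178.1] 0.12
['scene'] [ 550.2 -269.2  177.2] 0.1
['top', 'scene'] [ 551.9 -271.7  178.8] 0.25
['top'] [ 552.1 -361.9  165.8] 0.17
['scene'] [ 551.2 -357.5  162.7] 0.16
['top', 'scene'] [ 551.1 -359.7  164.1] 0.37
['top'] [ 435.5 -376.5  163.2] 0.15
['scene'] [ 433.9 -372.5  163.9] 0.15
['top', 'scene'] [ 433.4 -374.3  165.4] 0.34
['top'] [ 418.9 -250.6   19.5] 0.14
['scene'] [ 416.8 -248.7   15.5] 0.16
['top', 'scene'] [ 418.2 -250.5   16. ] 0.33
```

View pics/f.png

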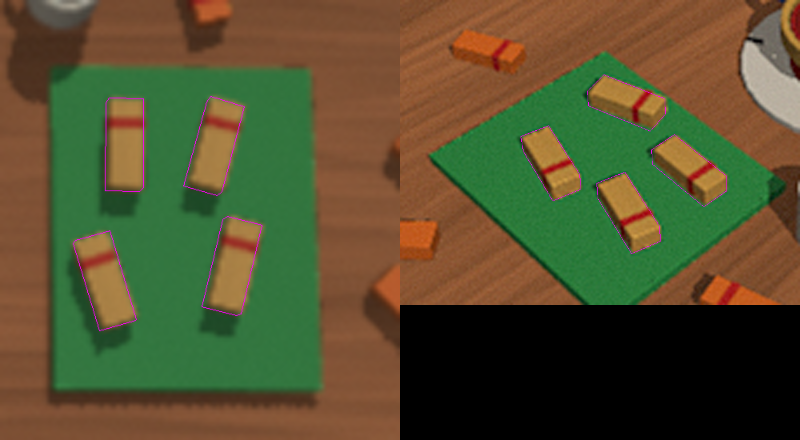

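Request:
{"method": "play_rows", "body": {"moves": [[[0.1,-0.1,0],0.3,-1],[[0.2,-0.2,0],0.6,-1],[[0.285,-0.23,-0.1],0.9,-1],[[0.285,-0.23,-0.2],1,-1],[[0.285,-0.23,-0.37],1,-1],[[0.285,-0.23,-0.5],1,-1],[[0.285,-0.23,-0.5],1,-1]]}}

```text
clock: 10.0
position: [550.3, -268.0, 259.8]
ee_rot: [0.998, -0.062, -0.002, -0.002]
contact_force: [-0.2, -0.3, 0.9]
gripper_width: 85.6
```

Request:
{"method": "play_rows", "body": {"moves": [[[0.003,-0.012,-0.1],0.19,-1],[[0.003,-0.012,-0.223],0.19,-1],[[0.003,-0.012,-0.223],0.19,-1],[[0.003,-0.012,-0.223],0.19,1],[[0.003,-0.012,-0.223],0.19,1],[[0.003,-0.012,-0.223],0.19,1],[[0.003,-0.012,-0.223],0.19,1],[[0.003,-0.012,-0.223],0.19,1],[[0.003,-0.012,-0.223],0.19,1]]}}

```text
clock: 11.12
position: [551.9, -271.7, 194.8]
ee_rot: [1.0, -0.012, -0.001, -0.001]
contact_force: [-0.2, 0.3, 6.3]
gripper_width: 32.5
```

```bash
python3 s1.py
python3 - <<'E'
from h import *;import pickle
P=pickle.load(open("P.pkl","rb"))
crop(P["scene"],170,180,150,120,5,"pics/a3s.png")
E
```

```text
(no output)
```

View pics/a3s.png

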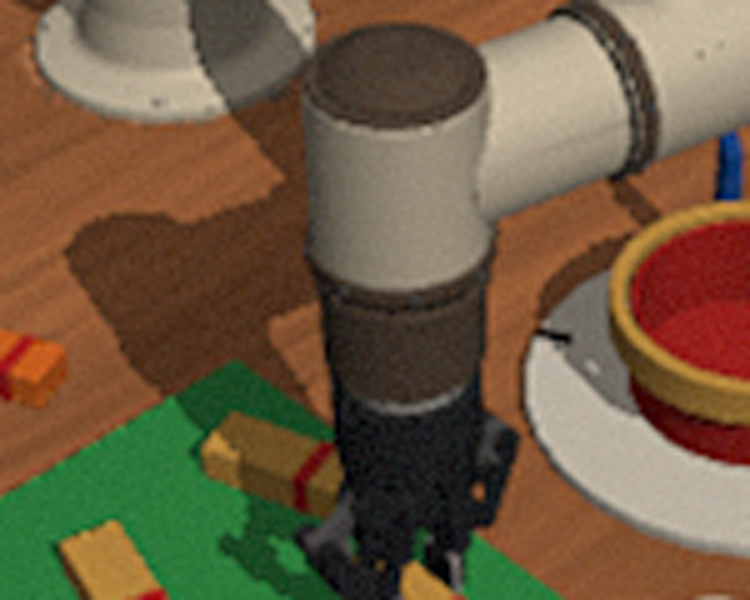

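Bar is gripped (32.5 mm). Lifting and carrying to the drum.

Request:
{"method": "play_rows", "body": {"moves": [[[0,0,0.1],0,1],[[0,0,0.25],0,1],[[0,0.15,0.4],0,1],[[0,0.3,0.45],0,1],[[-0.01,0.5,0.45],0,1],[[-0.02,0.65,0.45],0.05,1],[[-0.025,0.75,0.45],0.05,1],[[-0.025,0.842,0.45],0.05,1],[[-0.025,0.842,0.45],0.05,1],[[-0.025,0.842,0.45],0.05,1]]}}

```text
clock: 12.48
position: [544.2, -19.4, 329.7]
ee_rot: [1.0, 0.001, -0.001, -0.001]
contact_force: [-0.2, -0.5, -1.3]
gripper_width: 32.6
```

```bash
python3 s1.py
python3 - <<'E'
from h import *;import pickle
P=pickle.load(open("P.pkl","rb"))
crop(P["scene"],230,120,160,130,5,"pics/a4s.png")
E
```

```text
(no output)
```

View pics/a4s.png

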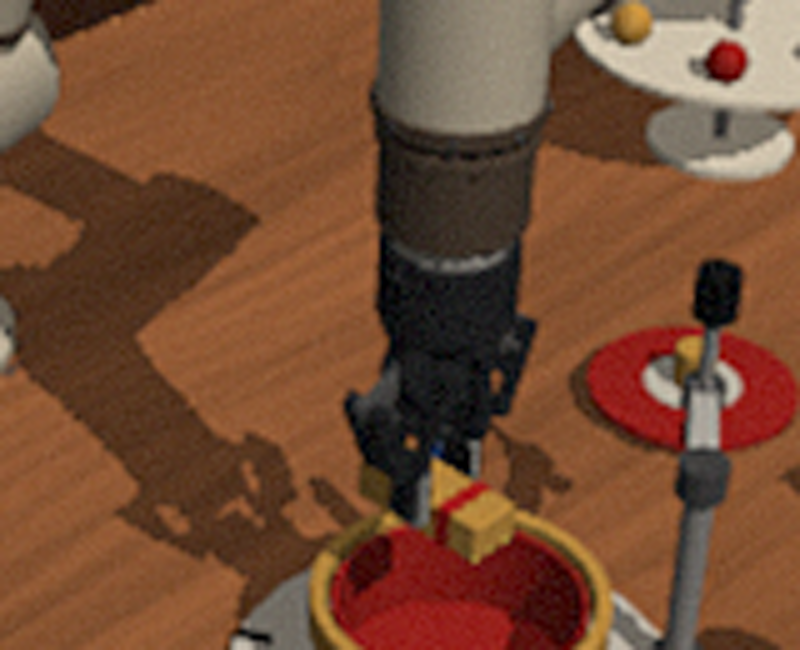

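```bash
python3 - <<'E'
from h import *;import pickle
P=pickle.load(open("P.pkl","rb"));p=P["scene"]
L=[]
T=np.array([544.2,-19.4,329.7])
for dx in (-11,11):
  for sgn in(1,-1):
    for h,c in((0,(0,0,255)),(40,(0,255,0)),(55,(255,255,0)),(70,(255,0,255))):
        L.append((proj(p,[T+[dx,sgn*y,-173+h] for y in (31,45,57)]),c))
b=p["pixels"].copy(); p["pixels"]=np.clip(b.astype(int)*2.2,0,255).astype(np.uint8)
crop(p,290,170,60,60,10,"pics/k.png",L); crop(p,290,170,60,60,10,"pics/k2.png")
E
python3 -c "
import cv2,numpy as np
cv2.imwrite('pics/kk.png',cv2.resize(np.hstack([cv2.imread('pics/k2.png'),cv2.imread('pics/k.png')]),(800,400)))"
```

```text
(no output)
```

View pics/kk.png

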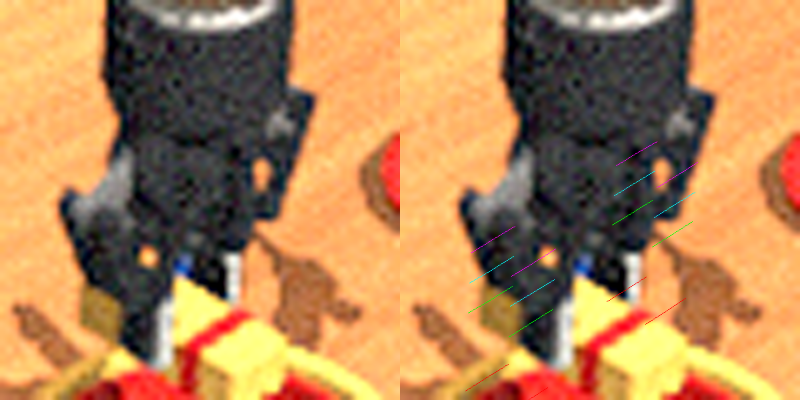

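Request:
{"method": "play_rows", "body": {"moves": [[[0.001,0.061,0],0,1],[[0.001,0.061,-0.1],0,1],[[0.001,0.061,-0.2],0,1],[[0.001,0.061,-0.3],0,1],[[0.001,0.061,-0.37],0,1],[[0.001,0.061,-0.41],0,1],[[0.001,0.061,-0.43],0,1],[[0.001,0.061,-0.44],0,1],[[0.001,0.061,-0.44],0,1]]}}

```text
clock: 13.7
position: [544.8, -1.5, 198.1]
ee_rot: [1.0, 0.0, -0.001, -0.001]
contact_force: [1.0, -0.3, -1.2]
gripper_width: 32.7
```

Request:
{"method": "play_rows", "body": {"moves": [[[0,0,-0.006],0,1],[[0,0,-0.011],0,1],[[0,0,-0.011],0,1],[[0,0,-0.011],0,-0.1],[[0,0,-0.011],0,-0.1],[[0,0,-0.011],0,-0.1],[[0,0,-0.011],0,-0.1],[[0,0,0.05],0,-0.1],[[0,0,0.15],0,-0.1],[[0,0,0.3],0,-0.1],[[0,0,0.3],0,-0.1]]}}

```text
clock: 15.08
position: [545.9, -1.3, 292.0]
ee_rot: [1.0, 0.001, 0.004, -0.002]
contact_force: [-0.8, 0.2, -0.6]
gripper_width: 46.7
```

```bash
python3 s1.py
python3 - <<'E'
from h import *;import pickle
P=pickle.load(open("P.pkl","rb"))
crop(P["scene"],260,150,120,110,5,"pics/a5s.png")
E
```

```text
(no output)
```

View pics/a5s.png

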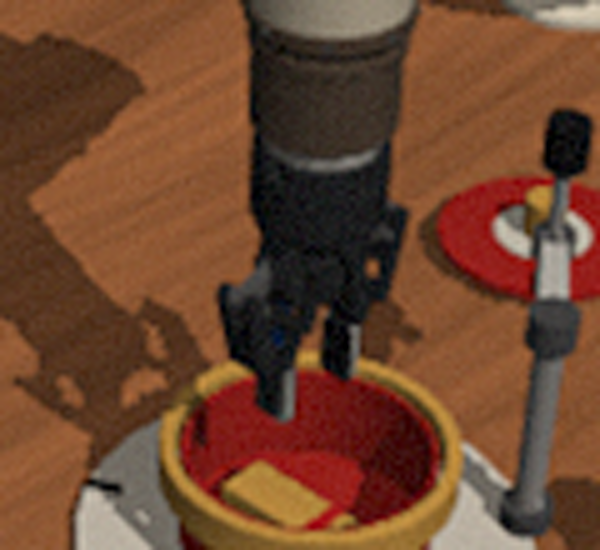

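Request:
{"method": "play_rows", "body": {"moves": [[[0,0,0],-0.3,1],[[0,0,0],-0.6,1],[[0,0.05,0],-0.9,1],[[0,0.1,0],-1,1],[[0,0.1,0],-1,1]]}}

```text
clock: 15.8
position: [544.1, 29.0, 286.9]
ee_rot: [0.966, -0.258, -0.001, -0.001]
contact_force: [-0.5, -0.4, 1.2]
gripper_width: 0.2
```

Request:
{"method": "play_rows", "body": {"moves": [[[0,0,0],-0.3,1],[[0,0,0],-0.6,1],[[0,0,0],-0.9,1],[[0,0,0],-1,1],[[0,0,0],-1,1]]}}

```text
clock: 16.42
position: [543.9, 28.4, 286.1]
ee_rot: [0.867, -0.499, -0.001, -0.0]
contact_force: [0.2, -1.1, 0.6]
gripper_width: -0.2
```

Request:
{"method": "play_rows", "body": {"moves": [[[0,0,0],-0.3,1],[[0,0,0],-0.6,1],[[0,0,0],-0.9,1],[[0,0,0],-1,1],[[0,0,0],-1,1]]}}

```text
clock: 17.05
position: [543.8, 28.1, 285.7]
ee_rot: [0.709, -0.706, -0.002, -0.0]
contact_force: [0.3, -0.3, 0.3]
gripper_width: 0.2
```

Request:
{"method": "play_rows", "body": {"moves": [[[0.003,0.02,-0.1],0,1],[[0.003,0.02,-0.2],0,1],[[0.003,0.02,-0.28],0,1],[[0.003,0.02,-0.305],0,1],[[0.003,0.02,-0.305],0,1],[[0.003,-0.01,-0.305],0,1],[[0.003,-0.03,-0.305],0,1],[[0.003,-0.05,-0.305],0,1],[[0.003,-0.07,-0.305],0,1],[[0.003,-0.083,-0.305],0,1],[[0.003,-0.083,-0.305],0,1]]}}

```text
clock: 18.42
position: [544.5, 2.8, 194.1]
ee_rot: [0.708, -0.706, -0.002, -0.0]
contact_force: [0.0, -0.1, -0.3]
gripper_width: 0.2
```

Request:
{"method": "play_rows", "body": {"moves": [[[0,0.005,0.1],0,1],[[0,0.005,0.25],0,1],[[0,0,0.45],0.2,1],[[0,-0.2,0.5],0.5,-0.3],[[0,-0.4,0.5],0.8,-0.3],[[0,-0.6,0.5],1,-0.3],[[0,-0.8,0.5],1,-0.3],[[0,-1,0.5],1,-0.3],[[0,-1,0.5],1,-0.3]]}}

```text
clock: 19.55
position: [543.8, -300.8, 343.1]
ee_rot: [0.866, -0.501, -0.002, 0.001]
contact_force: [0.1, 0.0, -0.3]
gripper_width: 55.9
```

```bash
python3 s1.py
python3 - <<'E'
from bars import *;import pickle
P=pickle.load(open("P.pkl","rb"))
for q0 in((551,-360),(434,-375),(419,-251)):
    for ps in (["scene"],):
        q,f=fit([P[n] for n in ps],q0,15); print(ps,q.round(1),round(f,2))
a=P["scene"]["pixels"][:,:,::-1]; 
crop(P["scene"],260,180,120,110,5,"pics/a6s.png");crop(P["scene"],100,180,200,150,4,"pics/a6b.png")
E
```

```text
['scene'] [ 551.5 -357.1  163.1] 0.16
['scene'] [ 434.  -372.4  164.1] 0.15
['scene'] [ 417.4 -249.    14.5] 0.17
```

View pics/a6s.png

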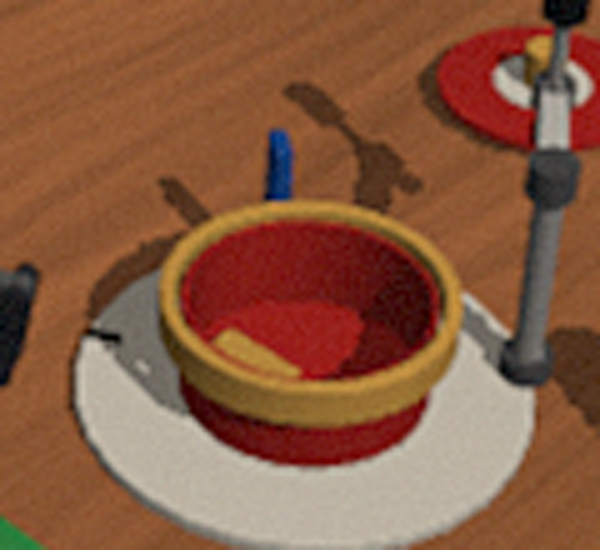

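View pics/a6b.png

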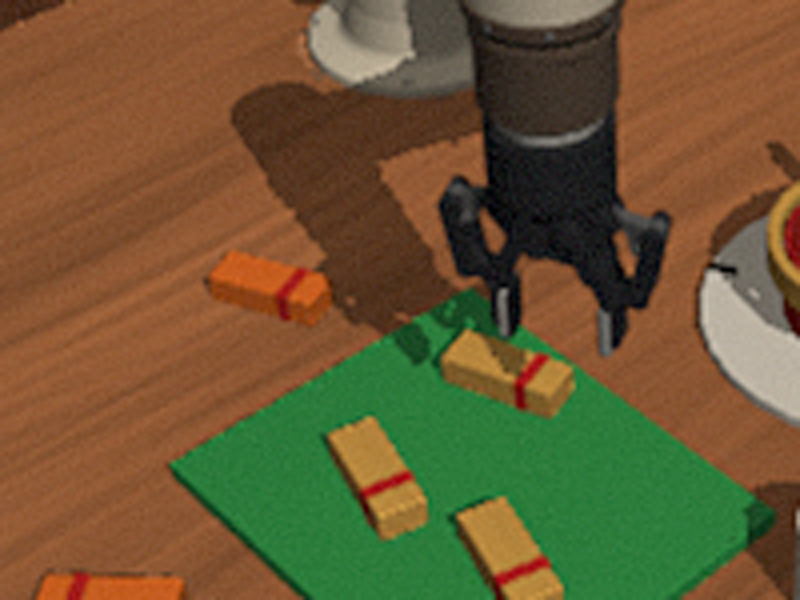

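Request:
{"method": "play_rows", "body": {"moves": [[[0.01,-0.1,-0.1],0.3,-0.5],[[0.026,-0.196,-0.1],0.6,-0.7],[[0.026,-0.196,-0.2],0.9,-0.7],[[0.026,-0.196,-0.2],1,-0.7],[[0.026,-0.196,-0.2],1,-0.7],[[0.026,-0.196,-0.2],1,-0.7]]}}

```text
clock: 20.4
position: [552.4, -355.6, 284.0]
ee_rot: [0.966, -0.257, -0.002, 0.001]
contact_force: [0.8, 0.3, 0.5]
gripper_width: 72.2
```

Request:
{"method": "play_rows", "body": {"moves": [[[-0.003,-0.013,-0.08],0.3,-0.7],[[-0.003,-0.013,-0.15],0.473,-0.7],[[-0.003,-0.013,-0.25],0.473,-0.7],[[-0.003,-0.013,-0.287],0.473,-0.7],[[-0.003,-0.013,-0.287],0.473,-0.7],[[-0.003,-0.013,-0.287],0.473,1],[[-0.003,-0.013,-0.287],0.473,1],[[-0.003,-0.013,-0.287],0.473,1],[[-0.003,-0.013,-0.287],0.473,1],[[-0.003,-0.013,-0.287],0.473,1],[[-0.003,-0.013,-0.287],0.473,1]]}}

```text
clock: 21.78
position: [552.0, -359.7, 199.5]
ee_rot: [0.991, -0.136, -0.0, 0.002]
contact_force: [-0.2, 0.2, 5.5]
gripper_width: 32.4
```

Request:
{"method": "play_rows", "body": {"moves": [[[0,0,0.1],0,1],[[0,0,0.25],0,1],[[0,0.15,0.4],0.1,1],[[0,0.3,0.45],0.2,1],[[-0.01,0.5,0.45],0.3,1],[[-0.02,0.65,0.45],0.4,1],[[-0.025,0.8,0.45],0.52,1],[[-0.025,1,0.45],0.52,1],[[-0.025,1,0.45],0.52,1]]}}

```text
clock: 22.9
position: [544.2, -56.4, 334.4]
ee_rot: [1.0, 0.002, -0.0, 0.001]
contact_force: [-0.3, -0.1, -1.2]
gripper_width: 32.4
```

Request:
{"method": "play_rows", "body": {"moves": [[[0.001,0.15,0],0,1],[[0.001,0.283,0],0,1],[[0.001,0.283,-0.1],0,1],[[0.001,0.283,-0.2],0,1],[[0.001,0.283,-0.3],0,1],[[0.001,0.283,-0.37],0,1],[[0.001,0.283,-0.39],0,1],[[0.001,0.283,-0.39],0,1]]}}

```text
clock: 23.9
position: [544.7, 28.0, 217.4]
ee_rot: [1.0, 0.002, -0.0, 0.002]
contact_force: [0.6, -1.1, -0.4]
gripper_width: 32.2
```

```bash
python3 s1.py
python3 - <<'E'
from h import *;import pickle
P=pickle.load(open("P.pkl","rb"))
crop(P["scene"],270,180,100,90,7,"pics/a7s.png")
E
```

```text
(no output)
```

View pics/a7s.png

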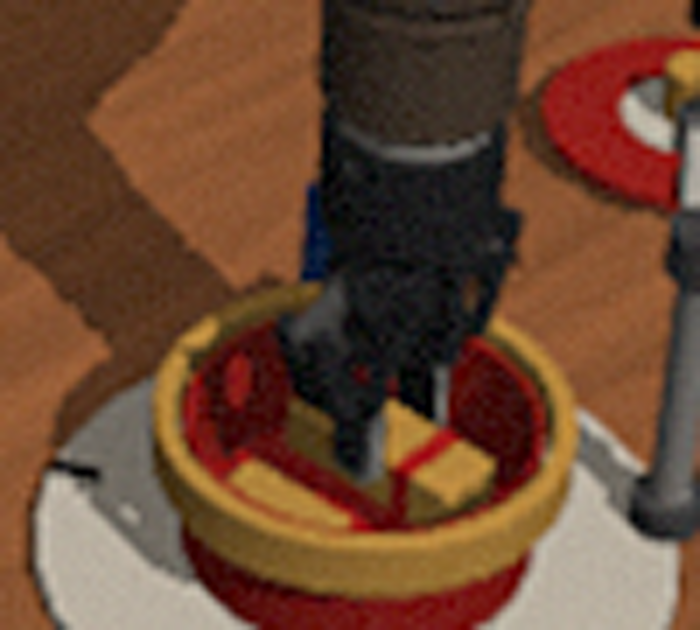

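Request:
{"method": "play_rows", "body": {"moves": [[[0,0,-0.01],0,1],[[0,0,-0.02],0,1],[[0,0,-0.032],0,1],[[0,0,-0.032],0,1],[[0,0,-0.032],0,1]]}}

```text
clock: 24.62
position: [545.0, 28.4, 208.6]
ee_rot: [1.0, 0.002, 0.001, 0.001]
contact_force: [0.3, 0.1, -0.5]
gripper_width: 32.6
```

Request:
{"method": "play_rows", "body": {"moves": [[[0,0,-0.005],0,1],[[0,0,-0.008],0,1],[[0,0,-0.01],0,1],[[0,0,-0.01],0,1]]}}

```text
clock: 25.12
position: [545.0, 28.4, 205.5]
ee_rot: [1.0, 0.002, 0.001, 0.001]
contact_force: [0.5, -0.6, -1.1]
gripper_width: 32.2
```

Request:
{"method": "play_rows", "body": {"moves": [[[0,0,-0.005],0,1],[[0,0,-0.01],0,1],[[0,0,-0.01],0,1]]}}

```text
clock: 25.5
position: [544.9, 28.3, 202.4]
ee_rot: [1.0, 0.002, 0.0, 0.001]
contact_force: [0.4, -0.6, -1.2]
gripper_width: 32.4
```

Still no contact. Releasing (5 mm drop) and rising.

Request:
{"method": "play_rows", "body": {"moves": [[[0,0,0],0,0.03],[[0,0,0],0,0.03],[[0,0,0],0,0.03],[[0,0,0],0,0.03],[[0,0,0.05],0,0.03],[[0,0,0.15],0,0],[[0,0,0.3],0,0],[[0,-0.2,0.45],0,-0.5],[[0,-0.4,0.45],0,-0.7],[[0,-0.6,0.45],0,-0.7],[[0,-0.8,0.45],0,-0.7],[[0,-0.8,0.45],0,-0.7]]}}

```text
clock: 27.0
position: [544.2, -215.3, 338.3]
ee_rot: [1.0, -0.001, 0.001, 0.002]
contact_force: [-0.0, 0.4, 0.2]
gripper_width: 73.0
```

```bash
python3 s1.py
python3 - <<'E'
from bars import *;import pickle
P=pickle.load(open("P.pkl","rb"))
for q0 in((434,-375),(419,-251)):
    for ps in (["scene"],["top"]):
        q,f=fit([P[n] for n in ps],q0,15); print(ps,q.round(1),round(f,2))
crop(P["scene"],260,190,110,90,5,"pics/a8s.png");crop(P["top"],190,150,200,130,4,"pics/a8b.png")
E
```

```text
['scene'] [ 434.8 -372.9  164.3] 0.15
['top'] [ 434.5 -376.1  163.9] 0.15
['scene'] [ 417.1 -249.3   16.7] 0.16
['top'] [ 417.3 -250.8   17.8] 0.14
```

View pics/a8s.png

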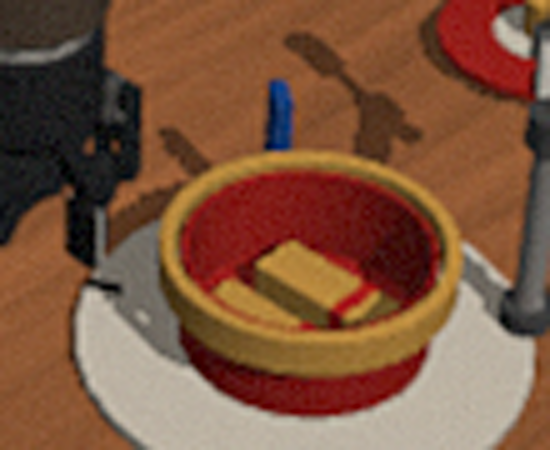

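View pics/a8b.png

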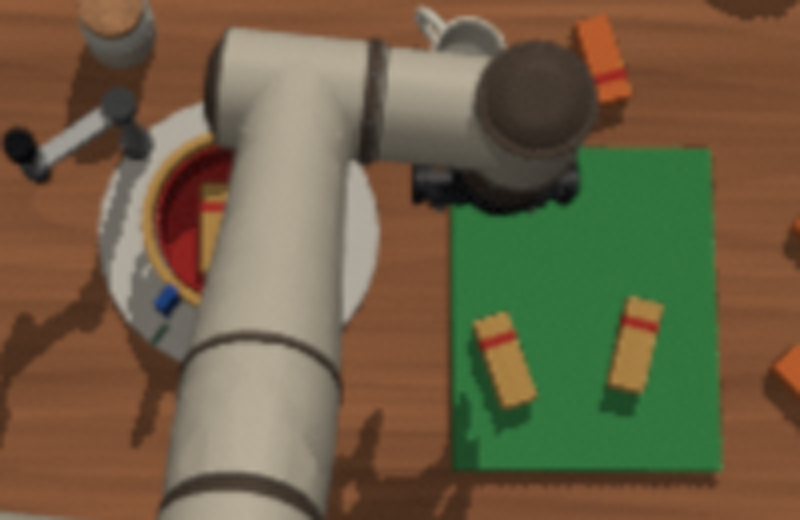

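Request:
{"method": "play_rows", "body": {"moves": [[[-0.1,-0.15,0],-0.2,-0.7],[[-0.2,-0.3,0],-0.4,-0.7],[[-0.3,-0.45,0],-0.53,-0.7],[[-0.366,-0.53,-0.1],-0.53,-0.7],[[-0.366,-0.53,-0.2],-0.53,-0.7],[[-0.366,-0.53,-0.25],-0.53,-0.7],[[-0.366,-0.53,-0.25],-0.53,-0.7]]}}

```text
clock: 27.98
position: [435.4, -370.4, 262.6]
ee_rot: [0.991, -0.136, -0.0, 0.001]
contact_force: [0.6, -0.1, -0.3]
gripper_width: 72.5
```

Request:
{"method": "play_rows", "body": {"moves": [[[-0.003,-0.013,-0.08],0,-0.7],[[-0.003,-0.013,-0.15],0,-0.7],[[-0.003,-0.013,-0.2],0,-0.7],[[-0.003,-0.013,-0.222],0,-0.7],[[-0.003,-0.013,-0.222],0,-0.7],[[-0.003,-0.013,-0.222],0,1],[[-0.003,-0.013,-0.222],0,1],[[-0.003,-0.013,-0.222],0,1],[[-0.003,-0.013,-0.222],0,1],[[-0.003,-0.013,-0.222],0,1],[[-0.003,-0.013,-0.222],0,1]]}}

```text
clock: 29.35
position: [434.9, -374.5, 197.0]
ee_rot: [0.991, -0.136, 0.001, 0.002]
contact_force: [-0.6, 0.1, 5.7]
gripper_width: 32.4
```

Request:
{"method": "play_rows", "body": {"moves": [[[0,0,0.1],0,1],[[0,0,0.25],0,1],[[0,0,0.45],0,1],[[0.05,0.15,0.5],-0.2,1],[[0.1,0.3,0.5],-0.4,1],[[0.15,0.45,0.5],-0.6,1],[[0.25,0.6,0.5],-0.8,1],[[0.35,0.75,0.5],-1,1],[[0.459,0.9,0.5],-1,1],[[0.459,1,0.5],-1,1],[[0.459,1,0.5],-1,1]]}}

```text
clock: 30.72
position: [572.6, -72.6, 346.0]
ee_rot: [0.922, -0.386, -0.001, 0.002]
contact_force: [-0.2, 0.0, -0.7]
gripper_width: 32.5
```

Request:
{"method": "play_rows", "body": {"moves": [[[0,0.05,0],-0.3,1],[[0,0.1,0],-0.6,1],[[0,0.2,0],-0.9,1],[[0,0.27,0],-1,1],[[0,0.27,0],-1,1],[[0,0.27,0],-1,1]]}}

```text
clock: 31.48
position: [572.4, 7.4, 345.8]
ee_rot: [0.791, -0.612, -0.002, 0.002]
contact_force: [0.1, 0.1, -1.1]
gripper_width: 32.7
```

Request:
{"method": "play_rows", "body": {"moves": [[[0,0,0],-0.3,1],[[0,0,-0.1],-0.483,1],[[0,0,-0.2],-0.483,1],[[0,0,-0.3],-0.483,1],[[0,0,-0.36],-0.483,1],[[0,0,-0.39],-0.483,1],[[0,0,-0.405],-0.483,1],[[0,0,-0.405],-0.483,1]]}}

```text
clock: 32.48
position: [572.5, 7.2, 224.6]
ee_rot: [0.707, -0.707, -0.002, 0.001]
contact_force: [-0.6, 0.6, -0.3]
gripper_width: 32.7
```

```bash
python3 s1.py
python3 - <<'E'
from h import *;import pickle
P=pickle.load(open("P.pkl","rb"))
crop(P["scene"],270,180,100,90,7,"pics/a9s.png")
E
```

```text
(no output)
```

View pics/a9s.png

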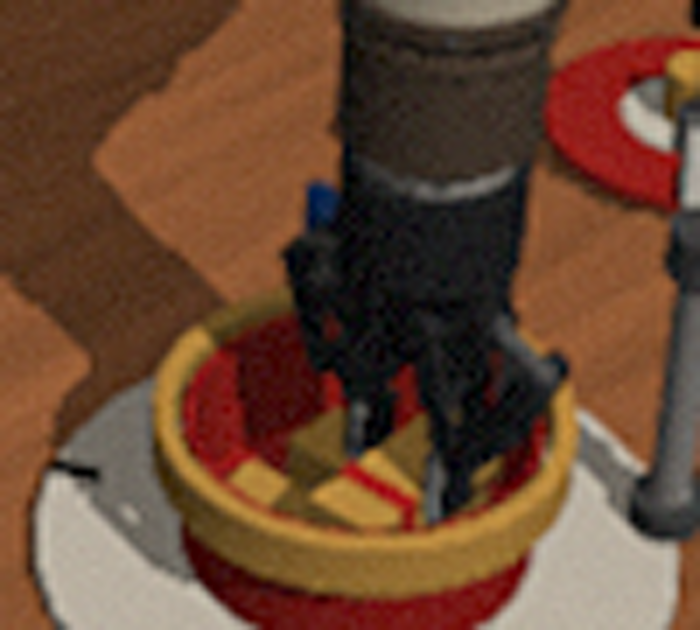

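Request:
{"method": "play_rows", "body": {"moves": [[[0,0,-0.007],0,1],[[0,0,-0.014],0,1],[[0,0,-0.014],0,1]]}}

```text
clock: 32.95
position: [572.6, 7.4, 220.8]
ee_rot: [0.707, -0.707, -0.001, 0.001]
contact_force: [0.8, 0.5, -0.5]
gripper_width: 32.5
```

Release, rise and go towards the last bar.

Request:
{"method": "play_rows", "body": {"moves": [[[0,0,0],0,0.03],[[0,0,0],0,0.03],[[0,0,0],0,0.03],[[0,0,0],0,0.03],[[0,0,0.05],0,0.03],[[0,0,0.15],0,0],[[0,0,0.3],0,0],[[-0.1,-0.2,0.42],-0.3,-0.5],[[-0.25,-0.4,0.42],-0.6,-0.7],[[-0.4,-0.6,0.42],-0.9,-0.7],[[-0.515,-0.8,0.42],-1,-0.7],[[-0.515,-0.85,0.42],-1,-0.7]]}}

```text
clock: 34.45
position: [416.3, -248.9, 348.4]
ee_rot: [-0.501, 0.866, 0.001, 0.0]
contact_force: [1.1, 0.1, 0.6]
gripper_width: 72.7
```

```bash
python3 s1.py
python3 - <<'E'
from bars import *;import pickle
P=pickle.load(open("P.pkl","rb"))
for q0 in((419,-251),):
    for ps in (["scene"],["top"]):
        q,f=fit([P[n] for n in ps],q0,15); print(ps,q.round(1),round(f,2))
crop(P["scene"],150,190,220,140,3.6,"pics/a10s.png") if 0 else crop(P["scene"],150,190,220,140,3,"pics/a10s.png")
E
```

```text
['scene'] [ 416.8 -248.8   15.6] 0.17
['top'] [ 412.8 -251.3   33.8] 0.68
```

View pics/a10s.png

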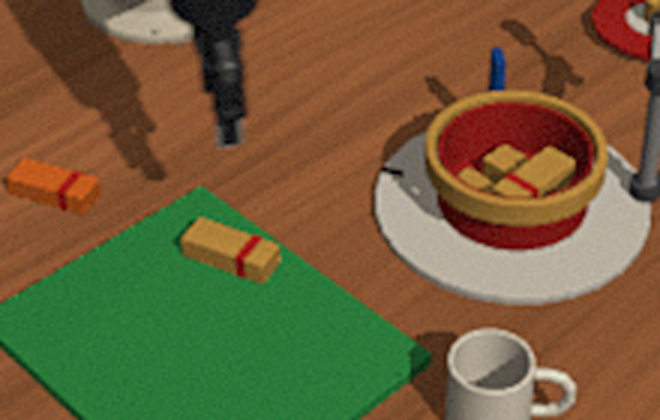

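Request:
{"method": "play_rows", "body": {"moves": [[[0.003,-0.005,0],-0.3,-0.7],[[0.003,-0.005,-0.1],-0.6,-0.7],[[0.003,-0.005,-0.2],-0.9,-0.7],[[0.003,-0.005,-0.25],-1,-0.7],[[0.003,-0.005,-0.25],-1,-0.7],[[0.003,-0.005,-0.25],-1,-0.7]]}}

```text
clock: 35.3
position: [417.1, -252.3, 274.2]
ee_rot: [-0.257, 0.966, 0.001, 0.001]
contact_force: [0.3, -0.6, 0.2]
gripper_width: 72.5
```

Request:
{"method": "play_rows", "body": {"moves": [[[0,0.006,-0.05],-0.3,-0.7],[[0,0.006,-0.12],-0.433,-0.7],[[0,0.006,-0.2],-0.433,-0.7],[[0,0.006,-0.26],-0.433,-0.7],[[0,0.006,-0.26],-0.433,-0.7],[[0,0.006,-0.26],-0.433,1],[[0,0.006,-0.26],-0.433,1],[[0,0.006,-0.26],-0.433,1],[[0,0.006,-0.26],-0.433,1],[[0,0.006,-0.26],-0.433,1],[[0,0.006,-0.26],-0.433,1]]}}

```text
clock: 36.67
position: [417.7, -250.6, 197.6]
ee_rot: [-0.146, 0.989, -0.0, 0.002]
contact_force: [-0.2, 0.7, 4.4]
gripper_width: 32.7
```

Request:
{"method": "play_rows", "body": {"moves": [[[0,0,0.1],0,1],[[0,0,0.25],0,1],[[0,0,0.45],0,1],[[0.05,0.15,0.5],0.2,1],[[0.1,0.3,0.5],0.4,1],[[0.15,0.45,0.5],0.6,1],[[0.25,0.6,0.5],0.8,1],[[0.328,0.75,0.5],1,1],[[0.328,0.859,0.5],1,1],[[0.328,0.859,0.5],1,1],[[0.328,0.859,0.5],1,1]]}}

```text
clock: 38.05
position: [515.7, 6.8, 347.8]
ee_rot: [-0.398, 0.918, 0.0, 0.002]
contact_force: [0.2, 0.2, -0.5]
gripper_width: 32.3
```

Request:
{"method": "play_rows", "body": {"moves": [[[0,0,0],0.3,1],[[0,0,0],0.6,1],[[0,0,0],0.9,1],[[0,0,0],1,1],[[0,0,0],1,1],[[0,0,0],1,1]]}}

```text
clock: 38.8
position: [515.6, 6.1, 347.8]
ee_rot: [-0.621, 0.784, 0.001, 0.002]
contact_force: [0.3, 0.9, -1.3]
gripper_width: 32.2
```

Request:
{"method": "play_rows", "body": {"moves": [[[0,0.003,0],0.3,1],[[0,0.003,-0.1],0.44,1],[[0,0.003,-0.2],0.44,1],[[0,0.003,-0.3],0.44,1],[[0,0.003,-0.36],0.44,1],[[0,0.003,-0.39],0.44,1],[[0,0.003,-0.405],0.44,1],[[0,0.003,-0.412],0.44,1],[[0,0.003,-0.418],0.44,1],[[0,0.003,-0.418],0.44,1]]}}

```text
clock: 40.05
position: [515.6, 7.0, 222.7]
ee_rot: [-0.707, 0.707, 0.001, 0.002]
contact_force: [-0.1, -0.2, -1.1]
gripper_width: 32.8
```

Request:
{"method": "play_rows", "body": {"moves": [[[0,0,0],0,0.03],[[0,0,0],0,0.03],[[0,0,0],0,0.03],[[0,0,0],0,0.03],[[0,0,0.05],0,0.03],[[0,0,0.15],0,0],[[0,0,0.3],0,0],[[-0.1,0.1,0.5],0,-0.5],[[-0.18,0.3,0.5],0,-0.7],[[-0.18,0.5,0.5],0,-0.7],[[-0.18,0.7,0.5],0,-0.7],[[-0.18,0.7,0.5],0,-0.7]]}}

```text
clock: 41.55
position: [461.3, 220.4, 374.0]
ee_rot: [0.709, -0.706, -0.001, -0.003]
contact_force: [-0.1, 0.0, -0.1]
gripper_width: 72.4
```

```bash
python3 s1.py
python3 - <<'E'
from h import *;import pickle
P=pickle.load(open("P.pkl","rb"))
crop(P["scene"],265,190,100,90,5,"pics/x1.png");crop(P["top"],205,160,90,90,5,"pics/x2.png")
crop(P["scene"],330,170,90,60,8,"pics/x3.png");
crop(P["top"],130,200,60,60,8,"pics/x4.png");
cv2.imwrite("pics/a11.png",cv2.resize(np.hstack([cv2.imread("pics/x1.png"),cv2.imread("pics/x2.png")]),(800,380)))
for n in("scene","top"): P[n]["pixels"]
E
```

```text
(no output)
```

View pics/a11.png

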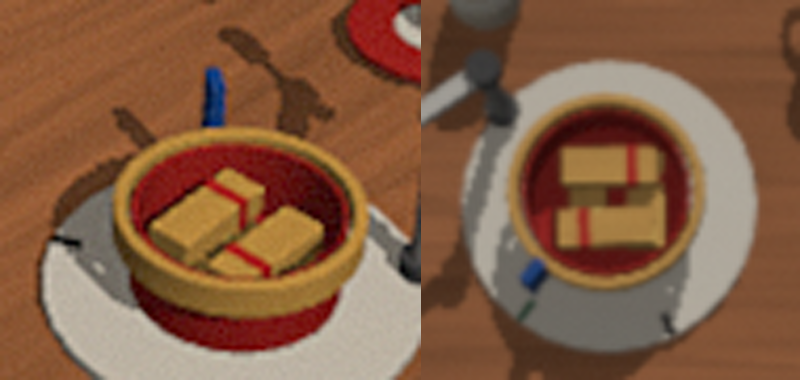

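View pics/x3.png

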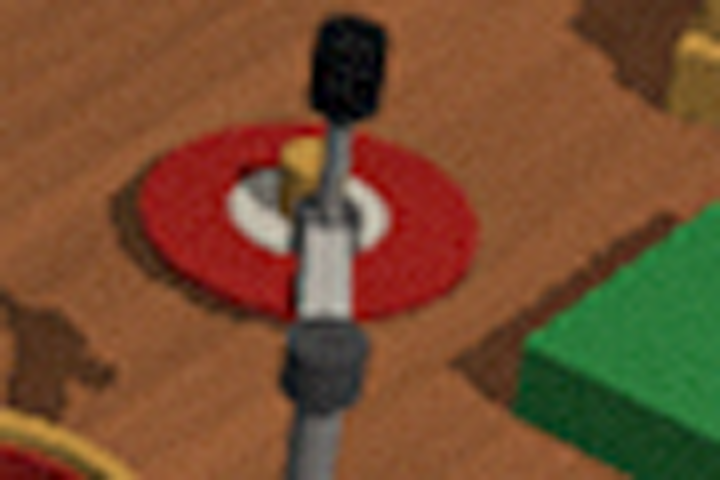

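View pics/x4.png

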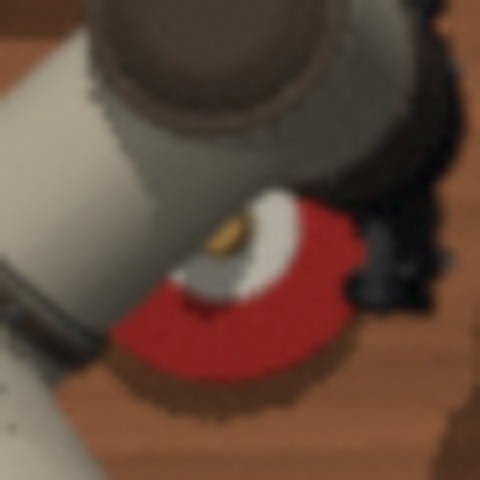

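Run:
```python
from h import *;import pickle
from scipy.optimize import minimize
P=pickle.load(open("P0.pkl","rb"))
def flange(c): return np.vstack([circ(c,74,18),circ(c,74,10)])
def cost(v,n):
    p=P[n]; h=cv2.convexHull(proj(p,flange((460+v[0]*10,354+v[1]*10))).astype(np.float32)).reshape(-1,2)
    im=p["pixels"].astype(int); r,g,b=im[...,0],im[...,1],im[...,2]
    m=((r>70)&(r>2.2*g)&(b<1.3*g+20)).astype(np.float32)
    if n=="top": m[:, 190:]=0; m[:200]=0
    else: m[:,:335]=0; m[:180]=0; m[215:]=0
    ys,xs=np.nonzero(m); hu=np.zeros_like(m,np.uint8)
    cv2.fillPoly(hu,[cv2.convexHull(np.c_[xs,ys].astype(np.int32))],1)
    s=np.zeros((420*4,560*4),np.uint8); cv2.fillPoly(s,[np.round(((h+.5)*4-.5)*16).astype(np.int32)],1,shift=4)
    s=cv2.resize(s.astype(np.float32),(560,420),interpolation=cv2.INTER_AREA)
    return np.abs(s-hu).sum()/s.sum()
for n in P:
    r=minimize(cost,[0,0],args=(n,),method="Nelder-Mead",options=dict(initial_simplex=[[0,0],[1,0],[0,1]]))
    print(n,460+r.x[0]*10,354+r.x[1]*10,r.fun)
c=(459,354)
for n,b in(("scene",(335,170,70,60)),("top",(128,200,70,60))):
    p=P[n];crop(p,*b,5.7,f"pics/y_{n}.png",[(proj(p,circ(c,74,18)),(0,255,0)),(proj(p,circ(c,15,48)),(255,0,255))])
cv2.imwrite("pics/y.png",np.hstack([cv2.imread(f"pics/y_{n}.png") for n in P]))
```

```text
scene 463.8671875 372.33984375 1.076359748840332
top 352.4529266357422 679.2581787109375 4.908929347991943
```

View pics/y.png

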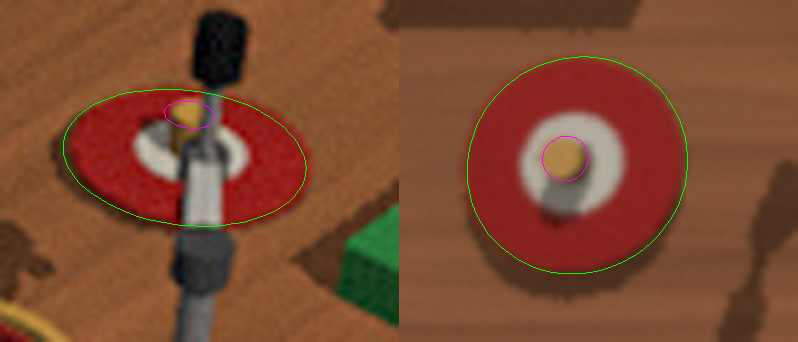

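The bars lie flat in two crossed layers inside the drum. The lid model at (459,354) matches both views. Going for the lid knob.

Request:
{"method": "play_rows", "body": {"moves": [[[-0.007,0.15,0],0,-0.7],[[-0.007,0.3,0],0,-0.7],[[-0.007,0.445,0],0,-0.7],[[-0.007,0.445,-0.15],0,-0.7],[[-0.007,0.445,-0.3],0,-0.7],[[-0.007,0.445,-0.4],0,-0.7],[[-0.007,0.445,-0.4],0,-0.7]]}}

```text
clock: 42.52
position: [459.2, 349.2, 251.5]
ee_rot: [-0.707, 0.708, 0.001, -0.001]
contact_force: [0.0, -0.6, 0.5]
gripper_width: 72.9
```

Request:
{"method": "play_rows", "body": {"moves": [[[0,0.016,-0.05],0,-0.7],[[0,0.016,-0.1],0,-0.7],[[0,0.016,-0.15],0,-0.7],[[0,0.016,-0.185],0,-0.7],[[0,0.016,-0.185],0,-0.7],[[0,0.016,-0.185],0,1],[[0,0.016,-0.185],0,1],[[0,0.016,-0.185],0,1],[[0,0.016,-0.185],0,1],[[0,0.016,-0.185],0,1],[[0,0.016,-0.185],0,1]]}}

```text
clock: 43.9
position: [459.5, 354.3, 197.0]
ee_rot: [-0.707, 0.707, 0.001, 0.0]
contact_force: [-1.2, -1.7, 4.7]
gripper_width: 28.5
```

Request:
{"method": "play_rows", "body": {"moves": [[[0,0,0.05],0,1],[[0,0,0.15],0,1],[[0,0,0.3],0,1],[[0,0,0.5],0,1],[[0,-0.15,0.53],0,1],[[0,-0.3,0.53],0,1],[[0,-0.45,0.53],0,1],[[0,-0.6,0.53],0,1],[[0,-0.75,0.53],0,1],[[0,-0.9,0.53],0,1],[[0,-0.9,0.53],0,1]]}}

```text
clock: 45.28
position: [458.3, 81.6, 355.8]
ee_rot: [-0.705, 0.709, 0.001, -0.001]
contact_force: [1.5, 0.0, -2.8]
gripper_width: 28.2
```

Request:
{"method": "play_rows", "body": {"moves": [[[0.05,-0.1,0],0,1],[[0.1,-0.2,0],0,1],[[0.2,-0.24,0],0,1],[[0.285,-0.24,-0.05],0,1],[[0.285,-0.24,-0.13],0,1],[[0.285,-0.24,-0.13],0,1],[[0.285,-0.24,-0.13],0,1]]}}

```text
clock: 46.15
position: [544.0, 10.1, 317.6]
ee_rot: [-0.706, 0.709, 0.001, -0.0]
contact_force: [-0.3, -0.0, -1.6]
gripper_width: 28.4
```

```bash
cat > lid.py <<'E'
from h import *;import pickle
from bench import arm
s=arm.read_state();T=s["position"];print(T,s["contact_force"],s["gripper_width"])
P=pickle.load(open("P.pkl","rb"))
import sys
c=(T[0],T[1]); zo=T[2]-197
d=(544.5,9)
for n,b in(("scene",(265,170,110,90)),("top",(200,150,110,90))):
    p=P[n];crop(p,*b,7,f"pics/w_{n}.png",[(proj(p,circ(c,74,zo+18)),(0,255,0)),(proj(p,circ(d,89,80)),(255,255,0))])
cv2.imwrite(sys.argv[1],cv2.resize(np.vstack([cv2.imread(f"pics/w_{n}.png") for n in P]),(490,800))[:, :] if 0 else cv2.resize(np.hstack([cv2.imread(f"pics/w_{n}.png") for n in P]),(800,327)))
E
python3 s1.py;python3 lid.py pics/w1.png
```

```text
[543.96727222   9.96970992 318.10648446] [-0.12940858  0.28288841 -1.76579171] 28.301823732154492
```

View pics/w1.png

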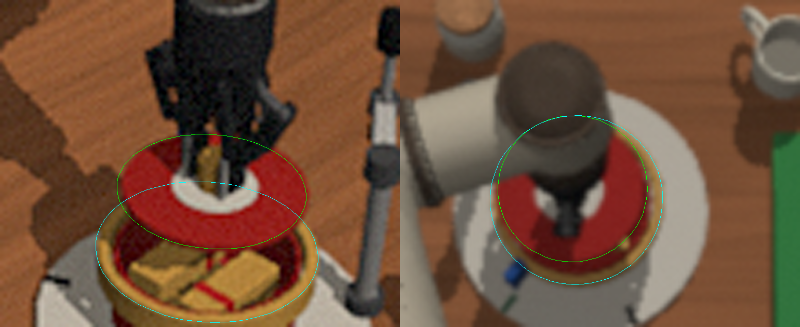

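View pics/w_scene.png

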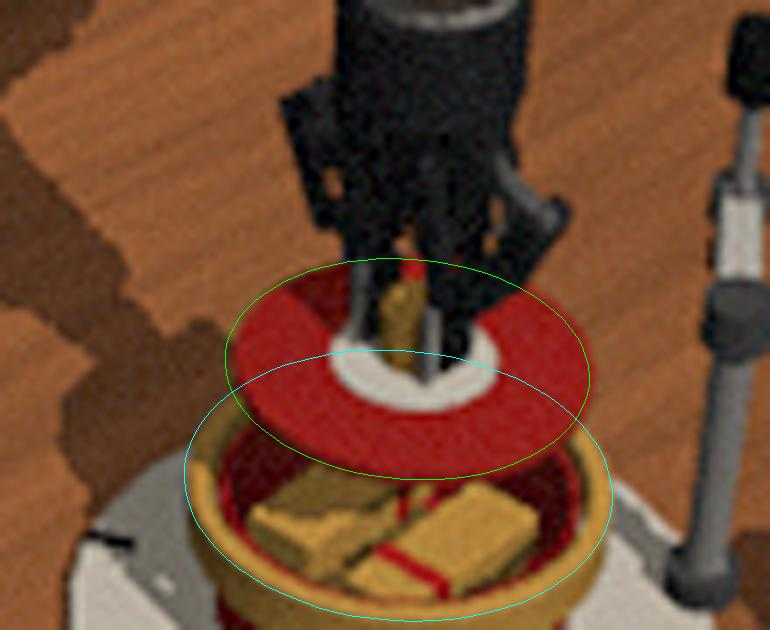

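View pics/w_top.png

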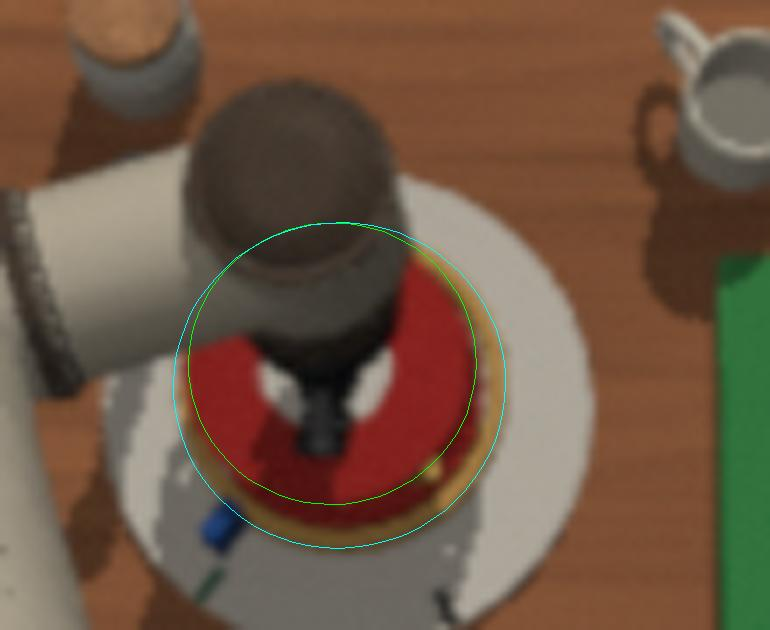

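Request:
{"method": "play_rows", "body": {"moves": [[[0.002,-0.004,-0.05],0,1],[[0.002,-0.004,-0.1],0,1],[[0.002,-0.004,-0.15],0,1],[[0.002,-0.004,-0.155],0,1],[[0.002,-0.004,-0.155],0,1]]}}

```text
clock: 46.88
position: [544.8, 8.8, 271.4]
ee_rot: [-0.706, 0.709, 0.0, 0.0]
contact_force: [0.1, -0.2, -2.2]
gripper_width: 28.1
```

```bash
python3 s1.py;python3 lid.py pics/w2.png
```

```text
[544.86647904   8.84741244 272.02247678] [-0.23394845  0.67467741 -2.34362893] 28.15708505807186
```

View pics/w_scene.png

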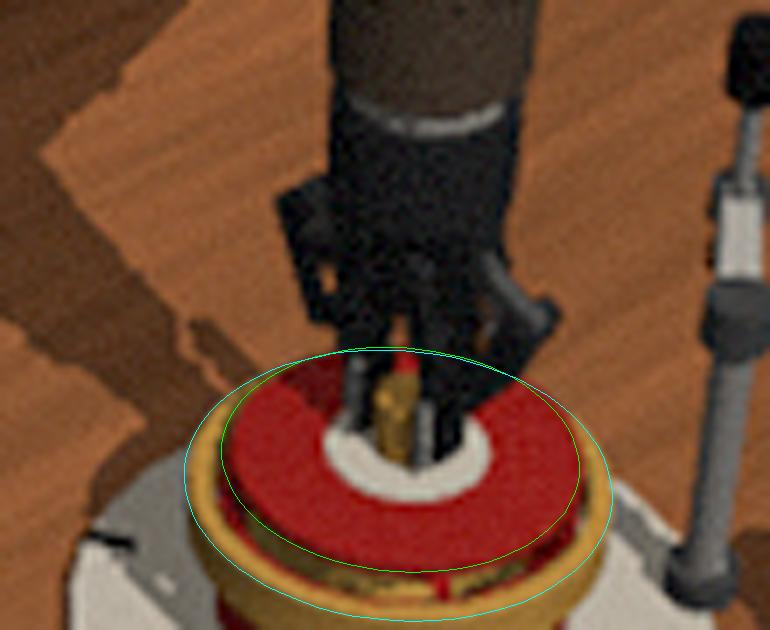

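View pics/w_top.png

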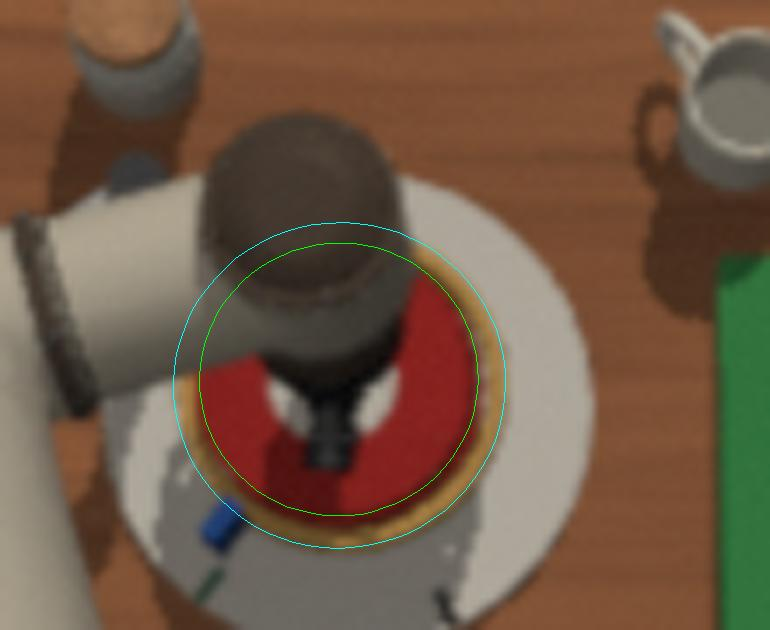

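Request:
{"method": "play_rows", "body": {"moves": [[[0,0,-0.01],0,1],[[0,0,-0.02],0,1],[[0,0,-0.025],0,1],[[0,0,-0.025],0,1]]}}

```text
clock: 47.48
position: [544.8, 8.8, 264.4]
ee_rot: [-0.706, 0.709, 0.0, 0.0]
contact_force: [-0.3, 0.1, -3.3]
gripper_width: 28.5
```

Request:
{"method": "play_rows", "body": {"moves": [[[0,0,-0.004],0,1],[[0,0,-0.008],0,1],[[0,0,-0.01],0,1],[[0,0,-0.01],0,1]]}}

```text
clock: 47.98
position: [544.8, 8.9, 262.0]
ee_rot: [-0.706, 0.709, 0.0, 0.001]
contact_force: [-2.3, 1.0, 2.9]
gripper_width: 28.2
```

Request:
{"method": "play_rows", "body": {"moves": [[[0,0,0],0,-0.3],[[0,0,0],0,-0.3],[[0,0,0],0,-0.3],[[0,0,0],0,-0.3],[[0,0,0.1],0,-0.3],[[0,0,0.25],0,-0.3],[[-0.1,0.1,0.45],0,-0.3],[[-0.25,0.15,0.5],0,-0.3],[[-0.35,0.15,0.5],0,-0.3],[[-0.4,0.3,0.5],0,-0.3],[[-0.4,0.45,0.5],0,-0.3],[[-0.4,0.45,0.5],0,-0.3]]}}

```text
clock: 49.48
position: [424.6, 145.9, 412.2]
ee_rot: [-0.707, 0.707, 0.0, 0.001]
contact_force: [-0.8, -0.2, -0.2]
gripper_width: 55.6
```

```bash
python3 s1.py;python3 - <<'E'
from h import *;import pickle
P=pickle.load(open("P.pkl","rb"));d=(544.5,9)
for n,b in(("scene",(265,150,110,110)),("top",(180,150,110,110))):
    p=P[n];crop(p,*b,7,f"pics/w_{n}.png",[(proj(p,circ(d,74,83)),(0,255,0))])
cv2.imwrite("pics/w3.png",cv2.resize(np.hstack([cv2.imread(f"pics/w_{n}.png") for n in P]),(800,400)))
E
```

```text
(no output)
```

View pics/w3.png

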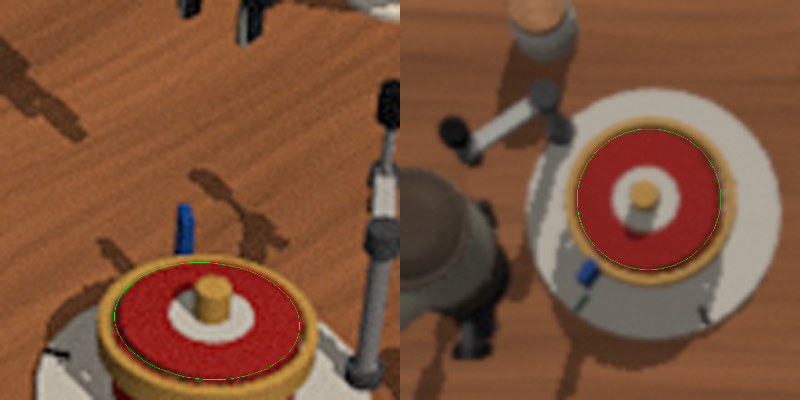

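The lid sits inside the ring on the rim, matching the home-height overlay. Now the gauge knob.

Request:
{"method": "play_rows", "body": {"moves": [[[0,0,0.1],0,-0.5],[[0.1,0,0.15],0,-0.5],[[0.3,0.06,0.15],0,-0.5],[[0.505,0.124,0.15],0,-0.5],[[0.505,0.124,0.15],0,-0.5],[[0.505,0.124,0.15],0,-0.5]]}}

```text
clock: 50.32
position: [576.3, 180.2, 455.8]
ee_rot: [-0.705, 0.709, 0.001, -0.001]
contact_force: [-0.9, -0.0, 1.1]
gripper_width: 63.6
```

```bash
python3 s1.py;python3 - <<'E'
from h import *;import pickle
P=pickle.load(open("P.pkl","rb"));d=(544.5,9)
for n,b in(("scene",(320,110,110,110)),("top",(150,150,110,110))):
    p=P[n];crop(p,*b,7,f"pics/w_{n}.png",[(proj(p,circ((576,183.2),14,238)),(0,255,0))])
cv2.imwrite("pics/w4.png",cv2.resize(np.hstack([cv2.imread(f"pics/w_{n}.png") for n in P]),(800,400)))
E
```

```text
(no output)
```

View pics/w4.png

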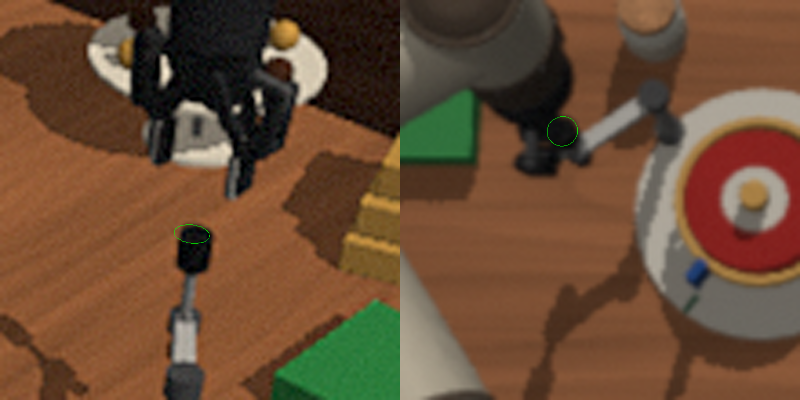

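Request:
{"method": "play_rows", "body": {"moves": [[[0,0.012,-0.06],0,-0.5],[[0,0.012,-0.12],0,-0.5],[[0,0.012,-0.2],0,-0.5],[[0,0.012,-0.25],0,-0.5],[[0,0.012,-0.25],0,-0.5],[[0,0.012,-0.25],0,1],[[0,0.012,-0.25],0,1],[[0,0.012,-0.25],0,1],[[0,0.012,-0.25],0,1],[[0,0.012,-0.25],0,1]]}}

```text
clock: 51.68
position: [575.8, 183.8, 383.4]
ee_rot: [-0.706, 0.708, -0.001, 0.002]
contact_force: [2.6, -1.8, 2.8]
gripper_width: 26.4
```

```bash
python3 arc.py 632.5 110.6 575.8 183.8 27 8|sed 's/np.float64//g'
```

```text
[[(-0.014), (-0.012), 0], 0.113]
[[(-0.027), (-0.024), 0], 0.225]
[[(-0.04), (-0.037), 0], 0.338]
[[(-0.052), (-0.051), 0], 0.45]
[[(-0.063), (-0.065), 0], 0.562]
[[(-0.073), (-0.08), 0], 0.675]
[[(-0.082), (-0.096), 0], 0.787]
[[(-0.09), (-0.112), 0], 0.9]
```

Request:
{"method": "play_rows", "body": {"moves": [[[-0.014,-0.012,0],0.113,1],[[-0.027,-0.024,0],0.225,1],[[-0.04,-0.037,0],0.338,1],[[-0.052,-0.051,0],0.45,1],[[-0.063,-0.065,0],0.562,1],[[-0.073,-0.08,0],0.675,1],[[-0.082,-0.096,0],0.787,1],[[-0.09,-0.112,0],0.9,1],[[-0.09,-0.112,0],0.9,1]]}}

```text
clock: 52.8
position: [548.9, 150.0, 383.7]
ee_rot: [0.852, -0.524, 0.001, -0.002]
contact_force: [3.6, -1.6, 2.8]
gripper_width: 26.3
```

```bash
python3 arc.py 632.5 110.6 548.9 150 27 8|sed 's/np.float64//g'; python3 -c "
import math;print(math.degrees(math.atan2(150-110.6,548.9-632.5)),math.hypot(39.4,83.6))"
```

```text
[[(-0.007), (-0.017), 0], 0.113]
[[(-0.014), (-0.034), 0], 0.225]
[[(-0.019), (-0.051), 0], 0.338]
[[(-0.023), (-0.069), 0], 0.45]
[[(-0.026), (-0.087), 0], 0.562]
[[(-0.028), (-0.105), 0], 0.675]
[[(-0.029), (-0.123), 0], 0.787]
[[(-0.029), (-0.141), 0], 0.9]
154.76587947985394 92.41926206154213
```

Request:
{"method": "play_rows", "body": {"moves": [[[-0.007,-0.017,0],0.113,1],[[-0.014,-0.034,0],0.225,1],[[-0.019,-0.051,0],0.338,1],[[-0.023,-0.069,0],0.45,1],[[-0.026,-0.087,0],0.562,1],[[-0.028,-0.105,0],0.675,1],[[-0.029,-0.123,0],0.787,1],[[-0.029,-0.141,0],0.9,1],[[-0.029,-0.141,0],0.9,1]]}}

```text
clock: 53.92
position: [540.5, 107.8, 383.8]
ee_rot: [0.95, -0.312, 0.0, -0.002]
contact_force: [2.8, -0.4, 3.0]
gripper_width: 26.0
```

```bash
python3 arc.py 632.5 110.6 540.5 107.8 25 8|sed 's/np.float64//g'
```

```text
[[(0.001), (-0.017), 0], 0.104]
[[(0.003), (-0.033), 0], 0.208]
[[(0.006), (-0.05), 0], 0.312]
[[(0.009), (-0.066), 0], 0.417]
[[(0.014), (-0.082), 0], 0.521]
[[(0.019), (-0.098), 0], 0.625]
[[(0.026), (-0.114), 0], 0.729]
[[(0.033), (-0.129), 0], 0.833]
```

Request:
{"method": "play_rows", "body": {"moves": [[[0.001,-0.017,0],0.104,1],[[0.003,-0.033,0],0.208,1],[[0.006,-0.05,0],0.312,1],[[0.009,-0.066,0],0.417,1],[[0.014,-0.082,0],0.521,1],[[0.019,-0.098,0],0.625,1],[[0.026,-0.114,0],0.729,1],[[0.033,-0.129,0],0.833,1],[[0.033,-0.129,0],0.833,1]]}}

```text
clock: 55.05
position: [550.5, 69.3, 383.7]
ee_rot: [0.995, -0.1, -0.0, -0.002]
contact_force: [2.4, -0.2, 2.1]
gripper_width: 26.5
```

Run:
```python
from bench import arm;import math
p=arm.read_state()["position"];print(p)
a=math.degrees(math.atan2(p[1]-110.6,p[0]-632.5))%360;print(a)
import subprocess
print(subprocess.run(["python3","arc.py","632.5","110.6",str(p[0]),str(p[1]),str(230.4-a),"8"],capture_output=True,text=True).stdout.replace("np.float64",""))
```

```text
[550.45478393  69.34107804 383.70582716]
206.6969217355066
[[(0.007), (-0.014), 0], 0.099]
[[(0.016), (-0.027), 0], 0.198]
[[(0.025), (-0.041), 0], 0.296]
[[(0.034), (-0.053), 0], 0.395]
[[(0.044), (-0.065), 0], 0.494]
[[(0.055), (-0.077), 0], 0.593]
[[(0.066), (-0.088), 0], 0.691]
[[(0.078), (-0.098), 0], 0.79]
```

Request:
{"method": "play_rows", "body": {"moves": [[[0.007,-0.014,0],0.1,1],[[0.016,-0.027,0],0.2,1],[[0.025,-0.041,0],0.3,1],[[0.034,-0.053,0],0.395,1],[[0.044,-0.065,0],0.494,1],[[0.055,-0.077,0],0.593,1],[[0.066,-0.088,0],0.69,1],[[0.078,-0.098,0],0.79,1],[[0.078,-0.098,0],0.79,1],[[0.078,-0.098,0],0.79,1]]}}

```text
clock: 56.3
position: [573.8, 40.1, 383.7]
ee_rot: [0.994, 0.106, -0.001, -0.002]
contact_force: [3.2, -1.2, 1.8]
gripper_width: 26.3
```

```bash
python3 s1.py;python3 - <<'E'
from h import *;import pickle
P=pickle.load(open("P.pkl","rb"))
p=P["scene"];crop(p,250,130,130,130,6,"pics/w5.png",[(proj(p,circ((573.8,39.9),14,238)),(0,255,0))])
E
```

```text
(no output)
```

View pics/w5.png

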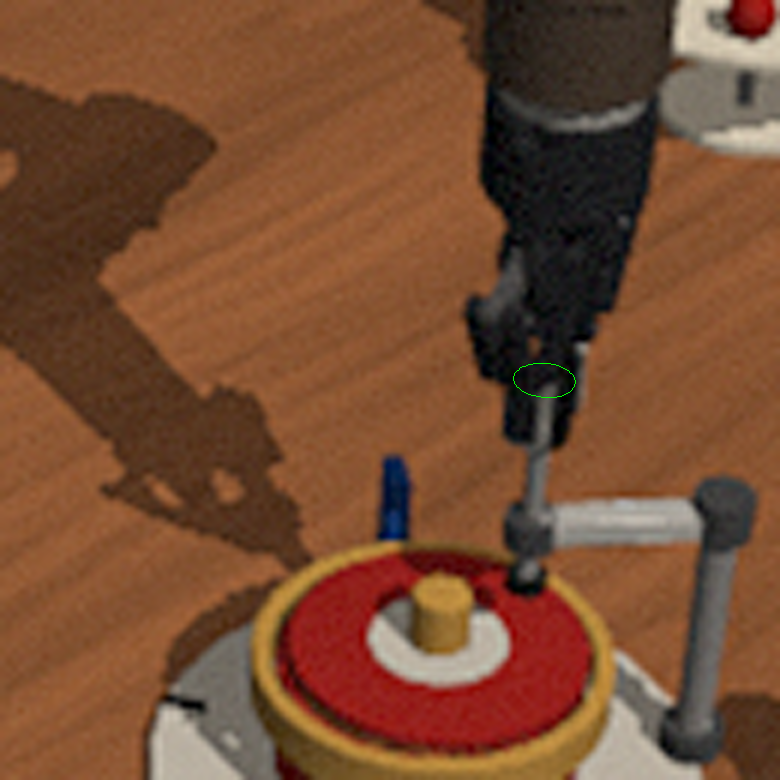

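The foot hangs over the lid, clear of its knob. Pressing down 35 mm.

Request:
{"method": "play_rows", "body": {"moves": [[[0,0,-0.03],0,1],[[0,0,-0.06],0,1],[[0,0,-0.09],0,1],[[0,0,-0.105],0,1],[[0,0,-0.11],0,1],[[0,0,-0.114],0,1],[[0,0,-0.114],0,1]]}}

```text
clock: 57.28
position: [573.8, 40.0, 349.8]
ee_rot: [0.994, 0.106, -0.001, -0.002]
contact_force: [1.5, -1.7, 4.6]
gripper_width: 26.6
```

Request:
{"method": "play_rows", "body": {"moves": [[[0,0,-0.004],0,1],[[0,0,-0.008],0,1],[[0,0,-0.01],0,1],[[0,0,-0.012],0,1],[[0,0,-0.012],0,1]]}}

```text
clock: 57.9
position: [573.6, 40.1, 349.2]
ee_rot: [0.994, 0.107, 0.0, -0.002]
contact_force: [-2.4, -0.9, 15.9]
gripper_width: 26.2
```

Request:
{"method": "play_rows", "body": {"moves": [[[0,0,-0.008],0,1],[[0,0,-0.008],0,1],[[0,0,-0.008],0,1],[[0,0,-0.008],0,1],[[0,0,-0.008],0,1],[[0,0,-0.008],0,1],[[0,0,-0.008],0,1],[[0,0,-0.008],0,1],[[0,0,-0.008],0,1],[[0,0,-0.008],0,1],[[0,0,-0.008],0,1]]}}

```text
clock: 59.28
position: [573.4, 40.1, 349.2]
ee_rot: [0.994, 0.107, 0.001, -0.002]
contact_force: [-2.4, -0.7, 13.8]
gripper_width: 26.2
```

```bash
python3 s1.py;python3 - <<'E'
from h import *;import pickle
P=pickle.load(open("P.pkl","rb"))
p=P["scene"];crop(p,250,130,130,130,6,"pics/w6.png")
E
```

```text
(no output)
```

View pics/w6.png

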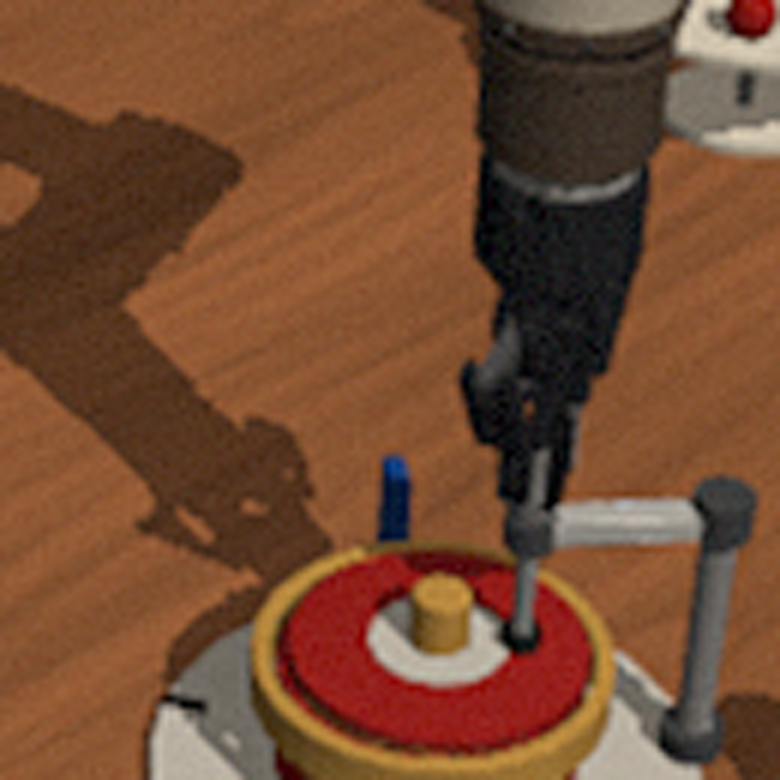

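Foot pressed on the lid for about 2 s at ~34.5 mm with ~14 N. Letting it up and swinging back.

Request:
{"method": "play_rows", "body": {"moves": [[[0,0,0.03],0,1],[[0,0,0.06],0,1],[[0,0,0.09],0,1],[[0,0,0.115],0,1],[[0,0,0.115],0,1],[[0,0,0.115],0,1]]}}

```text
clock: 60.12
position: [573.4, 40.1, 383.4]
ee_rot: [0.994, 0.107, 0.001, -0.002]
contact_force: [1.3, -0.9, 2.7]
gripper_width: 26.4
```

```bash
cat > sw.py <<'E'
from bench import arm;import math,sys,subprocess
s=arm.read_state();p=s["position"];print(p,s["gripper_width"])
a=math.degrees(math.atan2(p[1]-110.6,p[0]-632.5))%360;print(a)
t=float(sys.argv[1])-a; t=max(-27,min(27,t))
print(subprocess.run(["python3","arc.py","632.5","110.6",str(p[0]),str(p[1]),str(t),"8"],capture_output=True,text=True).stdout.replace("np.float64",""))
E
python3 sw.py 128
```

```text
[573.37319849  40.10224525 383.42915651] 26.449861149524864
230.0132796160943
[[(-0.013), (0.012), 0], -0.113]
[[(-0.026), (0.025), 0], -0.225]
[[(-0.038), (0.038), 0], -0.338]
[[(-0.049), (0.053), 0], -0.45]
[[(-0.06), (0.067), 0], -0.562]
[[(-0.069), (0.083), 0], -0.675]
[[(-0.078), (0.099), 0], -0.787]
[[(-0.085), (0.115), 0], -0.9]
```

Request:
{"method": "play_rows", "body": {"moves": [[[-0.013,0.012,0],-0.113,1],[[-0.026,0.025,0],-0.225,1],[[-0.038,0.038,0],-0.338,1],[[-0.049,0.053,0],-0.45,1],[[-0.06,0.067,0],-0.562,1],[[-0.069,0.083,0],-0.675,1],[[-0.078,0.099,0],-0.787,1],[[-0.085,0.115,0],-0.9,1],[[-0.085,0.115,0],-0.9,1]]}}

```text
clock: 61.25
position: [547.7, 74.8, 383.2]
ee_rot: [0.992, -0.128, 0.001, -0.002]
contact_force: [0.6, -2.1, 1.9]
gripper_width: 26.1
```

```bash
python3 sw.py 128
```

```text
[547.73732927  74.79492037 383.16729022] 26.068613424583447
202.89995737436854
[[(-0.007), (0.017), 0], -0.113]
[[(-0.012), (0.034), 0], -0.225]
[[(-0.017), (0.052), 0], -0.338]
[[(-0.02), (0.069), 0], -0.45]
[[(-0.022), (0.087), 0], -0.562]
[[(-0.024), (0.105), 0], -0.675]
[[(-0.024), (0.123), 0], -0.787]
[[(-0.023), (0.141), 0], -0.9]
```

Request:
{"method": "play_rows", "body": {"moves": [[[-0.007,0.017,0],-0.113,1],[[-0.012,0.034,0],-0.225,1],[[-0.017,0.052,0],-0.338,1],[[-0.02,0.069,0],-0.45,1],[[-0.022,0.087,0],-0.562,1],[[-0.024,0.105,0],-0.675,1],[[-0.024,0.123,0],-0.787,1],[[-0.023,0.141,0],-0.9,1],[[-0.023,0.141,0],-0.9,1]]}}

```text
clock: 62.38
position: [540.7, 117.1, 382.8]
ee_rot: [0.935, -0.355, 0.001, -0.001]
contact_force: [0.8, -0.6, 2.1]
gripper_width: 26.1
```

```bash
python3 sw.py 128
```

```text
[540.67211556 117.14663055 382.801352  ] 26.104466385197995
175.92214556250516
[[(0.002), (0.018), 0], -0.113]
[[(0.005), (0.036), 0], -0.225]
[[(0.009), (0.053), 0], -0.338]
[[(0.014), (0.071), 0], -0.45]
[[(0.02), (0.088), 0], -0.562]
[[(0.026), (0.105), 0], -0.675]
[[(0.034), (0.121), 0], -0.787]
[[(0.043), (0.137), 0], -0.9]
```

Request:
{"method": "play_rows", "body": {"moves": [[[0.002,0.018,0],-0.113,1],[[0.005,0.036,0],-0.225,1],[[0.009,0.053,0],-0.338,1],[[0.014,0.071,0],-0.45,1],[[0.02,0.088,0],-0.562,1],[[0.026,0.105,0],-0.675,1],[[0.034,0.121,0],-0.787,1],[[0.043,0.137,0],-0.9,1],[[0.043,0.137,0],-0.9,1]]}}

```text
clock: 63.5
position: [553.5, 158.2, 382.4]
ee_rot: [0.827, -0.563, 0.0, -0.001]
contact_force: [0.0, -0.2, 1.3]
gripper_width: 26.2
```

```bash
python3 sw.py 127.5
```

```text
[553.4786068  158.19051073 382.44363936] 26.24394479637179
148.94161236111603
[[(0.008), (0.012), 0], -0.089]
[[(0.016), (0.024), 0], -0.179]
[[(0.025), (0.035), 0], -0.268]
[[(0.034), (0.046), 0], -0.357]
[[(0.044), (0.057), 0], -0.447]
[[(0.054), (0.067), 0], -0.536]
[[(0.065), (0.076), 0], -0.625]
[[(0.076), (0.085), 0], -0.715]
```

Request:
{"method": "play_rows", "body": {"moves": [[[0.008,0.012,0],-0.09,1],[[0.016,0.024,0],-0.18,1],[[0.025,0.035,0],-0.27,1],[[0.034,0.046,0],-0.36,1],[[0.044,0.057,0],-0.447,1],[[0.054,0.067,0],-0.536,1],[[0.065,0.076,0],-0.625,1],[[0.076,0.085,0],-0.715,1],[[0.076,0.085,0],-0.715,1],[[0.076,0.085,0],-0.715,1]]}}

```text
clock: 64.75
position: [576.1, 183.7, 382.3]
ee_rot: [0.708, -0.706, 0.0, -0.001]
contact_force: [-0.6, 0.7, 2.1]
gripper_width: 26.1
```

Request:
{"method": "play_rows", "body": {"moves": [[[0,0,0],0,-0.5],[[0,0,0],0,-0.5],[[0,0,0],0,-0.5],[[0,0,0],0,-0.5],[[0,0,0.1],0,-0.5],[[0,0,0.25],0,-0.5],[[-0.1,-0.1,0.25],0.3,-0.5],[[-0.25,-0.25,0.25],0.6,-0.5],[[-0.369,-0.382,0.25],0.9,-0.7],[[-0.369,-0.382,0.15],1,-0.7],[[-0.369,-0.382,0.05],1,-0.7],[[-0.369,-0.382,0],1,-0.7]]}}

```text
clock: 66.25
position: [464.7, 68.7, 381.0]
ee_rot: [0.867, -0.499, -0.0, 0.0]
contact_force: [-0.7, 0.5, 0.4]
gripper_width: 72.8
```

```bash
python3 s1.py;python3 - <<'E'
from h import *;import pickle
P=pickle.load(open("P.pkl","rb"))
for n,b in(("scene",(250,130,170,130)),("top",(150,150,150,115))):
    p=P[n];crop(p,*b,5,f"pics/w_{n}.png",[(proj(p,circ((576,183.2),14,238)),(0,255,0))])
cv2.imwrite("pics/w7.png",cv2.resize(np.hstack([cv2.resize(cv2.imread(f"pics/w_{n}.png"),(750,575)) for n in P]),(800,307)))
E
```

```text
(no output)
```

View pics/w7.png

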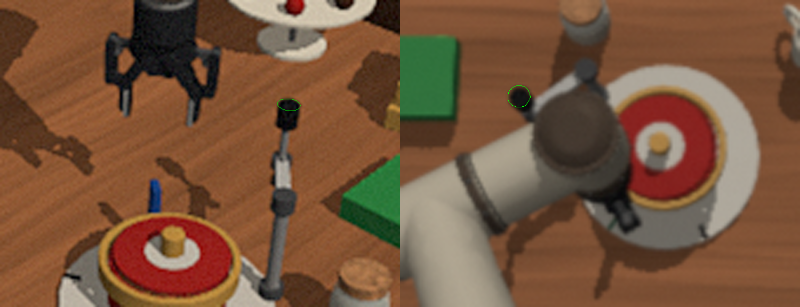

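Request:
{"method": "play_rows", "body": {"moves": [[[0.003,0.002,-0.05],0.3,-0.7],[[0.003,0.002,-0.1],0.6,-0.7],[[0.003,0.002,-0.2],0.75,-0.7],[[0.003,0.002,-0.3],0.75,-0.7],[[0.003,0.002,-0.37],0.75,-0.7],[[0.003,0.002,-0.393],0.75,-0.7],[[0.003,0.002,-0.393],0.75,-0.7],[[0.003,0.002,-0.393],0.75,1],[[0.003,0.002,-0.393],0.75,1],[[0.003,0.002,-0.393],0.75,1],[[0.003,0.002,-0.393],0.75,1],[[0.003,0.002,-0.393],0.75,1]]}}

```text
clock: 67.85
position: [465.9, 69.6, 263.3]
ee_rot: [0.947, -0.32, -0.001, 0.001]
contact_force: [-2.1, 0.8, 5.4]
gripper_width: 11.0
```

```bash
sed 's/632.5/544.5/g;s/110.6/9/g' sw.py > rg.py; python3 rg.py 206
```

```text
[465.8658955   69.61884598 263.33391061] 10.955311052806197
142.37145503813687
[[(-0.011), (-0.016), 0], 0.113]
[[(-0.022), (-0.032), 0], 0.225]
[[(-0.031), (-0.049), 0], 0.338]
[[(-0.04), (-0.067), 0], 0.45]
[[(-0.047), (-0.085), 0], 0.562]
[[(-0.054), (-0.103), 0], 0.675]
[[(-0.059), (-0.122), 0], 0.787]
[[(-0.063), (-0.141), 0], 0.9]
```

Request:
{"method": "play_rows", "body": {"moves": [[[-0.011,-0.016,0],0.113,1],[[-0.022,-0.032,0],0.225,1],[[-0.031,-0.049,0],0.338,1],[[-0.04,-0.067,0],0.45,1],[[-0.047,-0.085,0],0.562,1],[[-0.054,-0.103,0],0.675,1],[[-0.059,-0.122,0],0.787,1],[[-0.063,-0.141,0],0.9,1],[[-0.063,-0.141,0],0.9,1]]}}

```text
clock: 68.97
position: [447.0, 27.0, 263.3]
ee_rot: [0.996, -0.09, -0.0, 0.001]
contact_force: [0.2, -0.7, 0.4]
gripper_width: 10.8
```

```bash
python3 rg.py 206
```

```text
[447.00725855  27.0457949  263.34871279] 10.758173458966876
169.513305361241
[[(-0.003), (-0.019), 0], 0.113]
[[(-0.005), (-0.039), 0], 0.225]
[[(-0.006), (-0.058), 0], 0.338]
[[(-0.005), (-0.078), 0], 0.45]
[[(-0.003), (-0.097), 0], 0.562]
[[(-0.001), (-0.116), 0], 0.675]
[[(0.003), (-0.135), 0], 0.787]
[[(0.008), (-0.154), 0], 0.9]
```

Request:
{"method": "play_rows", "body": {"moves": [[[-0.003,-0.019,0],0.113,1],[[-0.005,-0.039,0],0.225,1],[[-0.006,-0.058,0],0.338,1],[[-0.005,-0.078,0],0.45,1],[[-0.003,-0.097,0],0.562,1],[[-0.001,-0.116,0],0.675,1],[[0.003,-0.135,0],0.787,1],[[0.008,-0.154,0],0.9,1],[[0.008,-0.154,0],0.9,1]]}}

```text
clock: 70.1
position: [449.5, -19.3, 263.4]
ee_rot: [0.99, 0.144, -0.0, 0.001]
contact_force: [-0.5, -2.3, 1.2]
gripper_width: 11.0
```

```bash
python3 rg.py 206
```

```text
[449.53438315 -19.29218258 263.3549807 ] 10.99501543865722
196.58986108703542
[[(0.002), (-0.006), 0], 0.039]
[[(0.004), (-0.013), 0], 0.078]
[[(0.006), (-0.019), 0], 0.118]
[[(0.009), (-0.026), 0], 0.157]
[[(0.011), (-0.032), 0], 0.196]
[[(0.014), (-0.038), 0], 0.235]
[[(0.017), (-0.044), 0], 0.274]
[[(0.02), (-0.05), 0], 0.314]
```

Request:
{"method": "play_rows", "body": {"moves": [[[0.004,-0.013,0],0.078,1],[[0.009,-0.026,0],0.157,1],[[0.014,-0.038,0],0.235,1],[[0.02,-0.05,0],0.314,1],[[0.02,-0.05,0],0.314,1],[[0.02,-0.05,0],0.314,1]]}}

```text
clock: 70.85
position: [455.4, -34.3, 263.4]
ee_rot: [0.975, 0.224, -0.0, 0.001]
contact_force: [-0.6, -2.3, 2.2]
gripper_width: 11.0
```

Request:
{"method": "play_rows", "body": {"moves": [[[0,0,0],0,-0.7],[[0,0,0],0,-0.7],[[0,0,0],0,-0.7],[[0,0,0],0,-0.7],[[0,0,0.1],0,-0.7],[[0,0,0.25],0,-0.7],[[0,0.15,0.5],0,-0.7],[[0,0.4,0.5],0,-0.7],[[0,0.6,0.5],0,-0.7],[[0,0.8,0.5],0,-0.7],[[0,0.9,0.5],0,-0.7],[[0,0.9,0.5],0,-0.7]]}}

```text
clock: 72.35
position: [455.3, 238.8, 412.9]
ee_rot: [0.974, 0.226, -0.0, 0.001]
contact_force: [-0.0, -1.1, -0.2]
gripper_width: 72.5
```

```bash
python3 s1.py;python3 - <<'E'
from h import *;import pickle
P=pickle.load(open("P.pkl","rb"));d=np.array([544.5,9])
for n,b in(("scene",(260,185,110,100)),("top",(205,155,100,91))):
    L=[]
    a=206;u=np.array([np.cos(np.radians(a)),np.sin(np.radians(a))]);t=np.array([-u[1],u[0]])
    L.append((proj(P[n],[[*(d+u*r+t*w),117] for r,w in((87,-6),(112,-6),(112,6),(87,6),(87,-6))]),(0,255,0)))
    L.append((proj(P[n],[[*(d+u*r),10] for r in (60,120)]),(0,255,0)))
    crop(P[n],*b,8,f"pics/v_{n}.png",L)
    crop(P[n],*b,7,f"pics/vr_{n}.png")
cv2.imwrite("pics/v.png",np.hstack([cv2.resize(cv2.imread(f"pics/v_{n}.png"),(400,364)) for n in P]))
E
```

```text
(no output)
```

View pics/v.png

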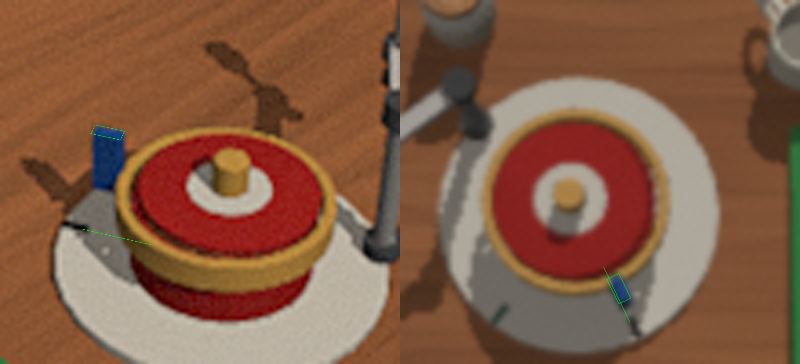

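View pics/vr_top.png

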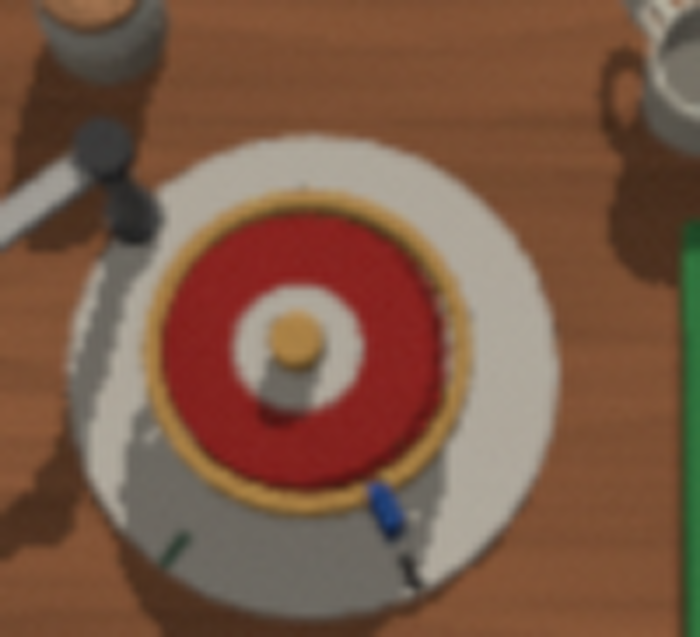

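Run:
```python
from h import *;import pickle
P=pickle.load(open("P.pkl","rb"));d=np.array([544.5,9])
for n in P:
    p=P[n]; g=p["pixels"].max(2).astype(float)
    best=[]
    A=np.arange(196,217,.25)
    for a in A:
        u=np.array([np.cos(np.radians(a)),np.sin(np.radians(a))])
        q=proj(p,[[*(d+u*r),10] for r in np.linspace(119,133,15)]).astype(np.float32)
        best.append(cv2.remap(g.astype(np.float32),q[:,:1],q[:,1:],cv2.INTER_LINEAR).mean())
    b=np.array(best); w=np.clip(np.median(b)-10-b,0,None); print(n,"tick",A[b.argmin()],(A*w).sum()/w.sum())
    im=p["pixels"].astype(float); blu=(im[...,2]-im[...,0]).astype(np.float32); best=[]
    for a in A:
        u=np.array([np.cos(np.radians(a)),np.sin(np.radians(a))])
        q=proj(p,[[*(d+u*r),116] for r in np.linspace(90,110,15)]).astype(np.float32)
        best.append(cv2.remap(blu,q[:,:1],q[:,1:],cv2.INTER_LINEAR).mean())
    b=np.array(best); w=np.clip(b-b.max()/2,0,None); print("lug",(A*w).sum()/w.sum())
```

```text
scene tick 205.25 205.12259764518143
lug 207.5544337010256
top tick 206.75 206.57155256088933
lug 206.53475322433812
```

Run:
```python
import pickle,cv2
P=pickle.load(open("P.pkl","rb"));cv2.imwrite("pics/end.png",P["scene"]["pixels"][:,:,::-1])
```

```text
(no output)
```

View pics/end.png

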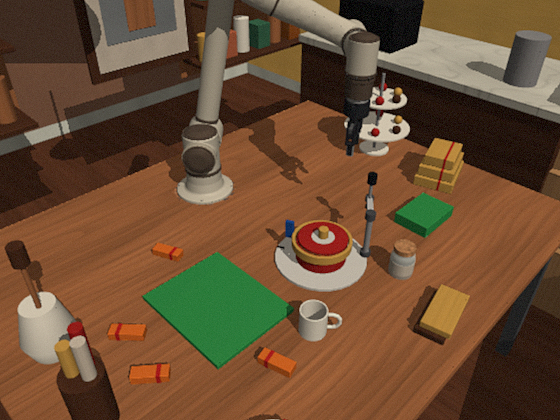

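The board is empty and the lid is on. The lug stands at the black mark (290,229), the gauge is parked with its knob at (372,178), and the bystanders have not moved. Handing in.

Run:
```python
from bench import arm
print(arm.job_done(), arm.read_state()["clock"])
```

```text
the job is handed in; nothing more can be done
the job is handed in; nothing more can be done
```

The drum is packed, checked and locked, and the job was handed in at about 72 s of robot time.

- **Opening and packing:** I turned the lock ring open to the green mark. I then laid all four gold bars inside in two crossed layers. One bar dropped about 5 mm when released and landed flat. No bar was seen knocked aside.
- **Lid:** It sits flat on the rim inside the ring and matches the home height in both cameras.
- **Height check:** I swung the gauge over the lid and pressed its foot down about 34.5 mm with about 14 N for roughly 2 s, against 35 mm expected for a lid that is home. The foot was then let up and the arm swung back to its parked place.
- **Locking:** This came after the height check. I turned the ring until the blue lug stood at the black mark.

**Last checks:** The top camera puts both the lug and the black mark at 206.5°. The scene camera disagreed by about 2.4° (lug 207.5°, mark 205.1°). I put that down to the lug's side face showing in that view, so I left the ring as it was. The board is empty, and the jar, mug, green gift box and orange look-alikes look unmoved in the last picture. The gripper was clear of everything when I handed in.

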